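Torque the loose bolt of the chapati press

ROBOT

A 6-joint arm with a two-finger parallel gripper is mounted at the origin on the work surface. World frame = base frame: x ahead of the robot, y to its left, z up, the work surface at z = 0. Lengths are in mm, angles in rad, forces in N, time in s.
With the tool pointing down it reaches from about 300 to 775 mm from the base axis. Payload 14.6 kg.
Tool frame: the origin (TCP) lies between the finger pads; the fingertips stand 8 mm ahead of it and the grasp point (between the pads) lies 11 mm behind it; y points along the fingers, x is the direction in which the jaws open and shut, and the axes are right-handed (so a half turn about y gives the same grasp; the last joint's range is limited). The gripper opens to 94 mm and grips with 3 to 60 N. Pads are 16 mm wide; open, the fingers measure 119 mm over their backs; the gripper's body (75 mm by 177 mm) begins 78 mm behind the grasp point.
Start: joints at [1.096, 0.3, 1.521, -0, 1.321, -0.067], TCP at [218.121, 504.889, 213.446] pointing down, gripper open.
Joint ranges: [-3.03, 3.03], [-0.79, 2.21], [0.23, 2.52], [-1.04, 4.18], [0, 3.07], [-2.55, 2.55]. Speed limits (rad/s): [2.22, 2.22, 2.57, 3.14, 3.14, 3.14].

INTERFACE

Orientations are given as [roll, pitch, yaw] about the fixed x, y, z axes, in that order (R = Rz(yaw) Ry(pitch) Rx(roll)).
In Python, from cell import read_state, imaging, order gives the robot as it stands. The module is installed in compiled form; this text tells all that it offers.
- The arm moves only by the shell command python3 -m handwheel 'ROWS' [FORCE]. ROWS is JSON, a list that holds one entry, the list of rows, each a list of 7 numbers: the shift along the tool's x, y, z in mm, then the turn, a rotation vector about the tool's x, y, z in degrees, then the opening, from -1 (shut) to 1 (fully open), so that 0 is half open. A call has 1 to 5 rows; each row is the pose to reach, as a shift and turn from the pose measured when the call began, along the tool's axes at that moment; what a row does not reach only later rows make up. A row lasts 1/12 s, in which the tool goes at most 41.7 mm and 7.16 degrees, less where a joint would pass 70% of its speed; a pose out of reach is approached as far as the arm can. A call with a gripper value outside its range is refused whole. The fingers move at their own pace and stop on an object; FORCE is the grip in N (left out, the last holds). Time passes only in rows, so rows that repeat a pose let the fingers close. It gives the time, the measured TCP pose, the force and the opening at its end, in the units of the state.
- read_state(): the state, without advancing time (a new reading comes with each control period).
- imaging.camera(name): name is "scene" or "side" or "wrist"; returns (picture, depth): 400x640x3 uint8, red, green, blue; 400x640 float32, mm along the optical axis (not along the pixel's ray), 0 where there is no reading.
- imaging.get_calibration(name): a dict with "mtx" (3x3 intrinsics, pixels), "dist" ([k1, k2, p1, p2, k3] as OpenCV has them; the pictures are not rectified), "world_from_camera" (4x4, takes a point from camera to world coordinates); the wrist camera has in their place "hand_eye" (4x4, takes a point from camera to tool coordinates, whose origin is the TCP and whose axes are the tool frame's). Camera axes: x right, y down, z forward; pixel columns grow to the right and rows downward; lengths in mm; the calibration is good to about 2 mm. A picture is of the moment at which its call begins: read the wrist's pose just before it. get_calibration takes no time and is no camera call.
- order.sign_off(): hands the job in, once; it reports no verdict.
The state is a dict: "clock": time; "joints": joint angles; "qd": joint speeds; "effort": joint torques, N m; "eef_pos": TCP position; "eef_rot": TCP orientation; "wrist_force": force on the tool from outside, world axes, zero at the start; "moment": the same for the moment, N m; "finger_gap": finger opening in mm.
Only numpy, scipy, OpenCV 4.12 (cv2) and the standard library are available. Lean on these libraries where they do the work, as an engineer would, in place of code of your own. Each camera call takes 0.05 s, during which the arm holds its last target.

TASK

The chapati press has worked loose, and the click wrench is already sitting on its one slack bolt, the front left one. Turn the wrench clockwise (seen from above) until its handle joint trips and the handle breaks over, and stop there: forcing it on after the click spins the rivet nut under the bolt. Then lift the wrench off the bolt and lay it down, not drop it, wholly on the pine board with the bolt left tight, and disturb nothing else.

Things in the scene. Friction and masses are not known exactly. Their poses are not given: they have to be found in the camera images.
- wrench: Steel head of a loose break-over click wrench (200 mm long in all, about 0.38 kg): a round socket 45 mm across, 36 mm tall. A 25.5 mm square hole, 20 mm deep, opens downward and sits over the bolt head with a few degrees of play, so the handle droops up to 6 degrees. Origin: centre of the head's underside, on the bolt axis; x along the straight, untripped handle, z up.
- head_top (a point): Centre of the flat top of the wrench head, 36 mm above its underside. The top 16 mm of the head is solid and round, 43 mm across: a place to grip it, closing across the handle. The fork that carries the handle is 24 mm wide.
- pivot (a point): Top of the upright pivot pin of the breakaway joint, 45 mm from the bolt axis. The joint is rigid until the handle is pushed with 1.1 N m about the pin (about 13 N at mid grip). Then it trips: resistance fades as the handle bends clockwise, is gone at 0.22 rad, and the handle jumps to a solid stop at 0.35 rad (20 degrees) and stays bent. Against the stop the wrench is rigid again.
- grip_mid (a point): Middle of the wrench's black rubber grip, on its centre line: 130 mm from the bolt axis with the handle straight. The grip is a round bar 24 mm thick and 92 mm long (with its red end cap) along x of this frame, and moves with the handle. With the wrench on the bolt its centre is about 31 to 44 mm above the counter.
- grip_end (a point): Centre of the red cap at the free end of the grip, 178 mm from the bolt axis with the handle straight. In the frame of wrench it lies near y = 0 with the handle straight and near y = -46 mm when tripped.
- bolt_top (a point): Centre of the top of the slack bolt's square head (24 mm across flats, 18 mm tall, hidden in the wrench at the start), 35 mm above the counter, on the upright axis it turns about. It turns with a drag of 0.3 N m (2 to 3 N at mid grip) and sinks 0.4 mm per radian, until the head comes up tight, 25 to 85 degrees on from the start; nothing shows how far. Under it: a washer 52 mm across, top at 17 mm.
- press: Closed chapati press, fixed: a square base plate 300 x 300 mm, 14 mm thick, with round platens 224 mm across on its centre (about 52 mm high) and a lever lying over them (85 mm high). Origin: centre of the base plate's underside; its front faces -x. The slack bolt stands at x = -125, y = +125 mm of this frame, 65 mm clear of the platens.
- board: Loose rectangular pine board, 300 mm (x) by 220 mm (y), 22 mm thick, 0.9 kg; origin at the centre of its underside. Only the egg cup stands on it, near the corner at -x, +y of this frame (about -110, +70 mm).
- egg_cup: white ceramic egg cup, 50 mm across the rim, 62 mm tall, standing on the pine board near one of its corners; origin at the centre of its foot
- rolling_pin: two-handled wooden rolling pin, 54 mm barrel, about 420 mm long, lying in a low wooden rest; origin below the middle of its barrel, x along it
- mixing_bowl: steel mixing bowl, 210 mm across, 85 mm tall; origin at the centre of its underside
- sugar_tin: blue tin with a red lid, 90 mm across, 130 mm tall; origin at the centre of its underside
- mug: blue ceramic mug, 82 mm across, 92 mm tall; origin at the centre of its underside
- nut_rim (a point): Point on the rim of the hidden rivet nut in the counter, into which the bolt screws, 20 mm from the bolt axis. It stays put unless the bolt gets more than about 3 N m (about 23 N at mid grip): then the nut spins and the job is spoilt.
- salt_jar: glass salt jar with a yellow cap, 68 mm across, 110 mm tall; origin at the centre of its underside
There are look-alikes about, which are no part of the job. Several things have the shape of the wrench; the one meant has the colours described above.

How it is judged (in metres and radians):
On the way:
1. with the wrench on the bolt and the bolt screwed up tight, the wrench's handle has tripped over to its stop (y of grip_end in the frame of wrench below -0.035 m and horizontal distance between wrench and bolt_top below 0.006 m and z of wrench in the frame of bolt_top below -0.01 m and z of bolt_top in the frame of press below 0.035 m), for 0.1 s.
At the end, for the whole second after the job is handed in: The wrench lies still and released on the pine board, head centre and grip end both over the board (5 mm or so inside its edges) and low on it; the bolt is still tight (head down within 0.05 mm, an eighth of a radian) and the rivet nut has not spun (rim moved under 2.5 mm) (x of wrench in the frame of board between -0.145 and 0.145 m and y of wrench in the frame of board between -0.105 and 0.105 m and x of grip_end in the frame of board between -0.148 and 0.148 m and y of grip_end in the frame of board between -0.108 and 0.108 m and contact force between wrench and board above 1 N and z of head_top in the frame of board below 0.075 m and z of grip_end in the frame of board below 0.065 m and linear speed of wrench below 0.02 m/s and angular speed of wrench below 0.1 rad/s and z of bolt_top in the frame of press below 0.035 m and distance of nut_rim from where it was at the start of the episode below 0.0025 m); the robot touches nothing.
It fails at once if the rivet nut spins (its rim moves over 2.5 mm): the bolt was forced on after the click (distance of nut_rim from where it was at the start of the episode above 0.0025 m).
It fails at once if the wrench is dropped: let go while its head is more than 80 mm above the counter (height (world z) of wrench above 0.08 m and contact force between the fingers and wrench below 0.05 N).
It fails at once if the pine board is shoved by more than 30 mm (distance of board from where it was at the start of the episode above 0.03 m).
It fails at once if another thing standing about is shoved by more than 30 mm (distance of any of egg_cup, rolling_pin, mixing_bowl, sugar_tin, mug, salt_jar from where it was at the start of the episode above 0.03 m).
It fails at once if the egg cup is knocked over (angle between egg_cup's own z axis and vertical above 0.5 rad).
It also fails if it takes over 67 s, if anything falls off the work surface, if the arm or the gripper's body presses on something with over 40 N, if the wrist force passes 120 N, or if a joint passes its speed limit or range.

## Working session

There is one attempt and no reset: what is moved stays moved. The work goes in short steps, Python scripts to look and compute and a shell command to move; the robot and the scene stay as the last step left them, time stands still between calls to the robot, and variables do not carry over. Pictures are saved under pics/ and viewed, and the job is handed in when it is done.

```bash
ls; mkdir -p pics
python3 - <<'E'
from cell import read_state, imaging, order
import cv2
print(read_state())
for n in ["scene","side","wrist"]:
    p,d=imaging.camera(n)
    cv2.imwrite(f"pics/{n}0.png",p[:,:,::-1])
    import numpy as np
    np.save(f"pics/{n}0d.npy",d)
    c=imaging.get_calibration(n); print(n,{k:np.round(v,4).tolist() for k,v in c.items()})
E
```

```text
pics
{'clock': 0.0, 'joints': array([ 1.09639591e+00,  3.00482467e-01,  1.52158384e+00,  5.31257696e-06,
        1.32071284e+00, -6.65974832e-02]), 'qd': array([ 0.0010729 ,  0.00090576,  0.00085468,  0.0002552 , -0.00158099,
       -0.00129619]), 'effort': array([-2.72987520e-03, -5.31806839e+01, -3.52729011e+01,  7.07276585e-02,
        2.44428293e-02, -9.23537573e-05]), 'eef_pos': array([218.00823385, 504.66643343, 212.87892839]), 'eef_rot': array([-1.57071223e+00,  1.18352421e-03,  1.16299212e+00]), 'wrist_force': array([-0.3113025 , -0.66622866, -0.18329603]), 'moment': array([-0.01145255, -0.05944523, -0.02110771]), 'finger_gap': 94.58229255953457}
scene {'mtx': [[459.6453, 0.0, 323.5939], [0.0, 459.6453, 207.431], [0.0, 0.0, 1.0]], 'dist': [-0.0118, 0.0, 0.0, 0.0, 0.0], 'world_from_camera': [[-0.8147, 0.3338, -0.4743, 1162.2051], [0.5799, 0.4647, -0.6691, 979.7162], [-0.003, -0.8202, -0.5721, 896.9061], [0.0, 0.0, 0.0, 1.0]]}
side {'mtx': [[434.7311, 0.0, 315.6398], [0.0, 434.7311, 202.465], [0.0, 0.0, 1.0]], 'dist': [-0.031, 0.0, 0.0, 0.0, 0.0], 'world_from_camera': [[0.9841, -0.1379, 0.1118, 324.0522], [-0.1774, -0.7392, 0.6498, -1044.7235], [-0.0069, -0.6593, -0.7519, 1262.6093], [0.0, 0.0, 0.0, 1.0]]}
wrist {'mtx': [[284.5619, 0.0, 321.0278], [0.0, 284.5619, 199.4992], [0.0, 0.0, 1.0]], 'dist': [-0.0477, 0.0, 0.0, 0.0, 0.0], 'hand_eye': [[1.0, 0.0005, -0.0018, -0.4993], [0.0019, -0.2345, 0.9721, -172.0681], [0.0001, -0.9721, -0.2345, 66.8092], [0.0, 0.0, 0.0, 1.0]]}
```

View images.

View pics/scene0.png

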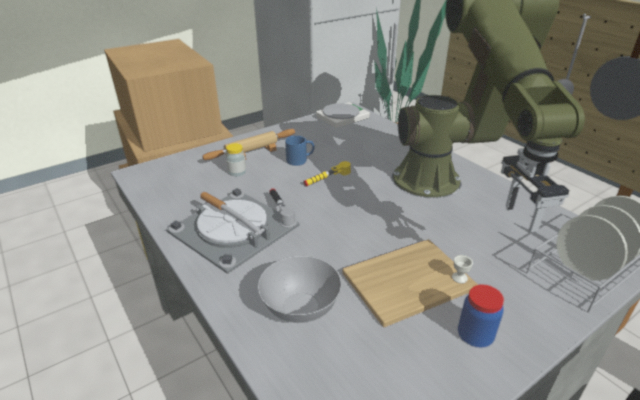

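View pics/side0.png

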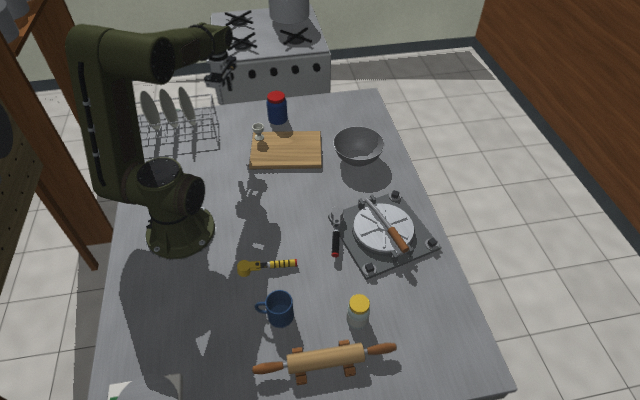

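View pics/wrist0.png

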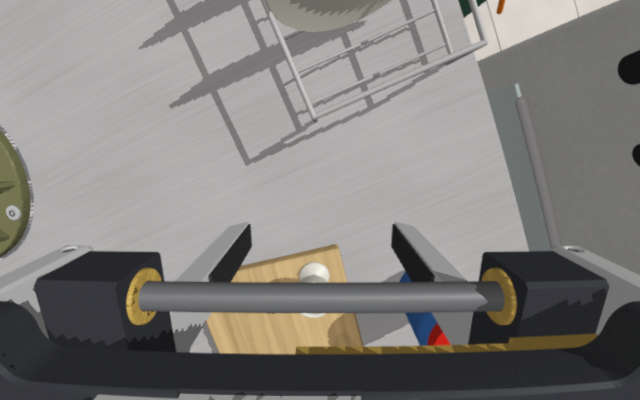

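Run:
```python
import cv2,numpy as np
a=cv2.imread("pics/scene0.png");b=cv2.imread("pics/side0.png")
A=cv2.resize(a[165:275,160:320],(800,550),interpolation=cv2.INTER_CUBIC)
B=cv2.resize(b[180:290,310:450],(700,550),interpolation=cv2.INTER_CUBIC)
cv2.imwrite("pics/cA.png",A);cv2.imwrite("pics/cB.png",B)
```

```text
(no output)
```

View pics/cA.png

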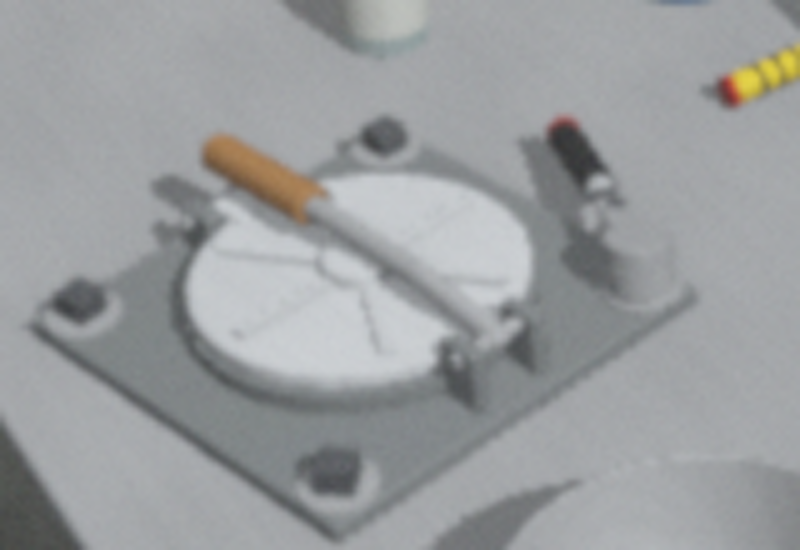

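View pics/cB.png

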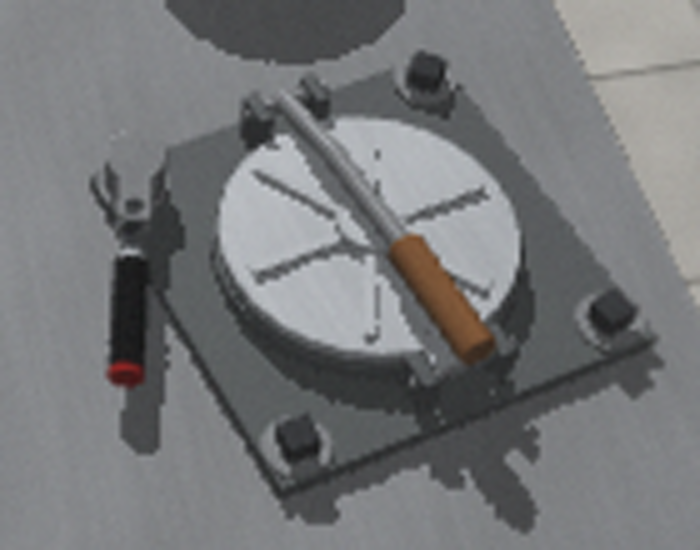

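```bash
cat > h.py <<'E'
import numpy as np,cv2
from cell import read_state, imaging, order
from scipy.spatial.transform import Rotation as Rn
def cal(n,pose=None):
    c=imaging.get_calibration(n);K=np.array(c["mtx"],float);D=np.array(c["dist"],float)
    if n=="wrist":
        s=pose or read_state();T=np.eye(4);T[:3,:3]=Rn.from_euler("xyz",s["eef_rot"]).as_matrix();T[:3,3]=s["eef_pos"]
        W=T@np.array(c["hand_eye"])
    else: W=np.array(c["world_from_camera"])
    return K,D,W
def rays(n,uv,pose=None):
    K,D,W=cal(n,pose);u=cv2.undistortPoints(np.array(uv,float).reshape(-1,1,2),K,D).reshape(-1,2)
    return W[:3,3],np.c_[u,np.ones(len(u))]@W[:3,:3].T
def onz(n,uv,z,pose=None):
    o,d=rays(n,uv,pose);return o+d*((z-o[2])/d[:,2])[:,None]
def cloud(n,dep,pose=None):
    h,w=dep.shape;v,u=np.mgrid[:h,:w];o,d=rays(n,np.c_[u.ravel(),v.ravel()],pose)
    return (o+d*dep.reshape(-1,1)).reshape(h,w,3)
def tri(n1,p1,n2,p2,s1=None,s2=None):
    o1,d1=rays(n1,[p1],s1);o2,d2=rays(n2,[p2],s2);d1=d1[0];d2=d2[0]
    A=np.c_[d1,-d2];t=np.linalg.lstsq(A,o2-o1,rcond=None)[0];a=o1+t[0]*d1;b=o2+t[1]*d2
    return (a+b)/2,np.linalg.norm(a-b)
E
python3 - <<'E'
from h import *
out={}
for n in["side","scene"]:
    p=cv2.imread(f"pics/{n}0.png");d=np.load(f"pics/{n}0d.npy");C=cloud(n,d)
    hsv=cv2.cvtColor(p,cv2.COLOR_BGR2HSV);h,s,v=[hsv[...,i].astype(int) for i in range(3)]
    ok=d>0
    # counter bias
    m=ok&(C[...,0]>300)&(C[...,0]<800)&(abs(C[...,1])<500)&(abs(C[...,2])<10)
    print(n,"counter z",np.median(C[m][:,2]))
    red=ok&((h<8)|(h>172))&(s>130)&(v>60)
    nl,L,st,ce=cv2.connectedComponentsWithStats(red.astype(np.uint8))
    for i in range(1,nl):
        if st[i,4]>=4:
            print(" red",st[i,4],ce[i].round(1),np.median(C[L==i],axis=0).round(1))
    wood=ok&(h>8)&(h<28)&(s>60)&(v>90)&(C[...,2]>10)&(C[...,2]<35)
    nl,L,st,ce=cv2.connectedComponentsWithStats(wood.astype(np.uint8))
    for i in range(1,nl):
        if st[i,4]>=800: 
            q=C[L==i];q=q[abs(q[:,2]-22)<4]
            r=cv2.minAreaRect(q[:,:2].astype(np.float32));print(" board",st[i,4],ce[i].round(1),r,np.median(q[:,2]),cv2.boxPoints(r).round(0).tolist())
    dark=ok&(v<70)&(C[...,2]>18)&(C[...,2]<60)&(C[...,0]>250)&(abs(C[...,1])<420)&(np.hypot(C[...,0],C[...,1])>250)
    nl,L,st,ce=cv2.connectedComponentsWithStats(dark.astype(np.uint8))
    for i in range(1,nl):
        if st[i,4]>=10: 
            q=C[L==i];print(" dark",st[i,4],ce[i].round(1),q.min(0).round(0),q.max(0).round(0),np.median(q,0).round(1))
E
```

```text
side counter z 0.7434951573773105
 red 173 [275.5  96.4] [428.  576.9 132.2]
 red 25 [334.8 254. ] [ 530.3 -223.9   34.5]
 red 9 [295.6 262.1] [ 394.3 -226.3   23.9]
 board 2162 [287.4 149.2] ((437.6770324707031, 358.2064208984375), (224.5202178955078, 297.69873046875), 80.74542999267578) 22.88497041261155 [[273.0, 271.0], [567.0, 223.0], [603.0, 445.0], [309.0, 493.0]]
 dark 115 [340.8 143.5] [641. 274.  19.] [704. 355.  60.] [668.1 317.6  42.5]
 dark 81 [356.9 162.5] [639. 166.  21.] [786. 235.  60.] [702.4 179.1  51.1]
 dark 46 [394.9 194.3] [797.  -8.  20.] [828.  20.  40.] [812.7   3.5  33. ]
 dark 17 [373.1 201.1] [710. -34.  37.] [724. -21.  58.] [715.5 -27.8  47.2]
 dark 32 [360.7 205.7] [661. -46.  19.] [678. -17.  57.] [666.1 -38.1  43.3]
 dark 10 [341.5 216.5] [584. -74.  19.] [591. -63.  49.] [587.5 -67.8  34.9]
 dark 29 [337.  226.4] [ 550. -125.   18.] [ 575. -101.   49.] [ 560.4 -113.1   43.4]
 dark 152 [335.3 242.8] [ 522. -228.   23.] [ 561. -139.   51.] [ 540.  -183.5   41.3]
 dark 26 [412.  238.4] [ 793. -227.   18.] [ 832. -173.   36.] [ 810.5 -208.8   27.6]
 dark
[... 403 characters left out ...]
[ 284.9 -220.    27. ]
 dark 64 [369.1 267.5] [ 619. -309.   18.] [ 644. -279.   39.] [ 630.9 -297.6   33.2]
 dark 149 [278.1 301.2] [ 282. -389.   18.] [ 354. -361.   60.] [ 317.9 -369.    39.9]
 dark 25 [259.8 310.7] [ 250. -395.   21.] [ 273. -383.   51.] [ 256.1 -388.7   27.5]
scene counter z -0.22412877091136352
 red 6 [305.5 182.5] [ 394.7 -215.6   18.6]
 red 714 [485.8 298.1] [435.3 591.2 129.1]
 board 6185 [405.8 280.9] ((439.674560546875, 359.8212585449219), (221.7081756591797, 300.66705322265625), 81.12206268310547) 21.51611202742805 [[274.0, 273.0], [571.0, 227.0], [605.0, 446.0], [308.0, 493.0]]
 dark 47 [274.5 195.2] [ 534. -210.   34.] [ 559. -143.   49.] [ 546.4 -175.8   42. ]
```

Candidates with the wrench's shape are:
- The yellow one at scene (330,175), side (265,266), which is a look-alike.
- The press lever with its brown handle at scene (230,215), side (390,225).
- The steel head with black grip and red cap, head at scene (288,219) and cap at scene (273,190), side (335,254).

The third one matches the description, and the crops show it sitting on the press's front-left corner. I'll check the bolt estimate, then plan the traverse.

```bash
cat > plan.py <<'E'
import sys
from h import *
def plan(tgt,yaw,n=5,step=36,deg=6.5,g=-1):
    s=read_state();R=Rn.from_euler("xyz",s["eef_rot"]);p=s["eef_pos"]
    Rt=Rn.from_euler("xyz",[-np.pi/2,0,np.radians(yaw)])
    rv=(R.inv()*Rt).as_rotvec(degrees=True);dv=R.inv().apply(np.array(tgt)-p)
    N=max(np.linalg.norm(dv)/step,np.linalg.norm(rv)/deg,1);
    print("pose",p.round(1),"yaw",np.degrees(s["eef_rot"][2]).round(1),"rows needed",round(N,1),"F",s["wrist_force"].round(1),"gap",s["finger_gap"].round(1),"t",round(s["clock"],2),"q",s["joints"].round(2))
    print("full",dv.round(1),rv.round(1))
    print([[*(dv*min(k/N,1)).round().astype(int).tolist(),*(rv*min(k/N,1)).round(1).tolist(),g] for k in range(1,n+1)])
if __name__=="__main__":
    a=[float(x) for x in sys.argv[1:]];plan(a[:3],a[3],g=a[4] if len(a)>4 else -1)
E
python3 plan.py 574 -190 210 -14
python3 - <<'E'
from h import *
d=np.load("pics/scene0d.npy");C=cloud("scene",d)
for uv in [(237,193.5),(176,226),(228,259.5)]: print(onz("scene",[uv],33).round(1))
# head points: z 44..60 near bolt
for n in["scene","side"]:
    C=cloud(n,np.load(f"pics/{n}0d.npy"));m=(abs(C[...,0]-571)<40)&(abs(C[...,1]+56)<40)&(C[...,2]>46)&(C[...,2]<70)
    print(n,m.sum(),C[m].min(0),C[m].max(0),np.median(C[m],0)); 
    q=C[m]; print(cv2.minEnclosingCircle(q[:,:2].astype(np.float32)))
    m=(np.hypot(C[...,0]-340,C[...,1]-446)<60)&(C[...,2]>40)&(C[...,2]<100);print("cup",m.sum(),np.median(C[m],0))
E
```

```text
[[ 639.4 -272.7   33. ]]
[[ 877.9 -216.5   33. ]]
[[815.2  21.3  33. ]]
scene 142 [550.43898133 -95.95768506  46.0028628 ] [596.0756252  -27.12419567  58.57308458] [572.793161   -52.75495225  53.44488335]
((564.802001953125, -61.9111213684082), 35.88777160644531)
cup 295 [330.6846173  445.37310031  74.6524785 ]
side 135 [549.54156717 -95.34480267  46.24929286] [592.62871737 -31.09459065  63.44341492] [568.28733171 -62.06485024  54.55788491]
((567.53662109375, -63.19922637939453), 33.3947639465332)
cup 114 [330.87740022 442.9697159   77.50510572]Traceback (most recent call last):
  File "plan.py", line 12, in <module>
    a=[float(x) for x in sys.argv[1:]];plan(a[:3],a[3],g=a[4] if len(a)>4 else -1)
                                       ~~~~^^^^^^^^^^^^^^^^^^^^^^^^^^^^^^^^^^^^^^^
  File "plan.py", line 8, in plan
    print("pose",p.round(1),"yaw",np.degrees(s["eef_rot"][2]).round(1),"rows needed",round(N,1),"F",s["wrist_force"].round(1),"gap",s["finger_gap"].round(1),"t",round(s["clock"],2),"q",s["joints"].round(2))
                                                                                                                                    ^^^^^^^^^^^^^^^^^^^^^
AttributeError: 'float' object has no attribute 'round'
```

```bash
sed -i 's/s\["finger_gap"\].round(1)/round(float(s["finger_gap"]),1)/' plan.py; python3 plan.py 574 -190 210 -14
```

```text
pose [218.  504.7 213. ] yaw 66.6 rows needed 21.7 F [ 0.8 -0.2 -0.2] gap 94.2 t 0.15 q [ 1.1   0.3   1.52  0.    1.32 -0.07]
full [-496.6    3.4 -602.3] [ 0.  80.6 -0. ]
[[-23, 0, -28, 0.0, 3.7, -0.0, -1], [-46, 0, -56, 0.0, 7.4, -0.0, -1], [-69, 0, -83, 0.0, 11.2, -0.0, -1], [-92, 1, -111, 0.0, 14.9, -0.0, -1], [-115, 1, -139, 0.0, 18.6, -0.0, -1]]
```

```bash
python3 -m handwheel '[[[-23,0,-28,0,3.7,0,-1],[-46,0,-56,0,7.4,0,-1],[-69,0,-83,0,11.2,0,-1],[-92,0,-111,0,14.9,0,-1],[-115,0,-139,0,18.6,0,-1]]]'; python3 plan.py 574 -190 210 -14
```

```text
clock: 0.57
eef_pos: [300.3, 342.4, 213.0]
eef_rot: [-1.571, 0.001, 0.836]
wrist_force: [0.4, 0.4, 0.2]
finger_gap: 64.0
pose [300.3 342.4 213. ] yaw 47.9 rows needed 16.6 F [0.4 0.4 0.2] gap 64.0 t 0.57 q [ 0.77  0.09  1.77 -0.    1.28 -0.06]
full [-211.3    3.3 -560.1] [ 0.  61.9 -0. ]
[[-13, 0, -34, 0.0, 3.7, -0.0, -1], [-25, 0, -67, 0.0, 7.4, -0.0, -1], [-38, 1, -101, 0.0, 11.2, -0.0, -1], [-51, 1, -135, 0.0, 14.9, -0.0, -1], [-64, 1, -168, 0.0, 18.6, -0.0, -1]]
```

```bash
python3 -m handwheel '[[[-13,0,-34,0,3.7,0,-1],[-25,0,-67,0,7.4,0,-1],[-38,1,-101,0,11.2,0,-1],[-51,1,-135,0,14.9,0,-1],[-64,1,-168,0,18.6,0,-1]]]' >/dev/null; python3 plan.py 574 -190 210 -14
```

```text
pose [382.3 180.5 212.1] yaw 29.1 rows needed 11.6 F [-0.1 -0.1 -0.2] gap 30.8 t 0.98 q [ 0.35  0.01  1.86 -0.    1.27 -0.15]
full [ -12.7    2.3 -417. ] [ 0.1 43.1 -0. ]
[[-1, 0, -36, 0.0, 3.7, -0.0, -1], [-2, 0, -72, 0.0, 7.4, -0.0, -1], [-3, 1, -108, 0.0, 11.2, -0.0, -1], [-4, 1, -144, 0.0, 14.9, -0.0, -1], [-5, 1, -180, 0.0, 18.6, -0.0, -1]]
```

```bash
python3 -m handwheel '[[[-1,0,-36,0,3.7,0,-1],[-2,0,-72,0,7.4,0,-1],[-3,1,-108,0,11.2,0,-1],[-4,1,-144,0,14.9,0,-1],[-5,1,-180,0,18.6,0,-1]]]' >/dev/null; python3 plan.py 574 -190 210 -14
```

```text
pose [465.9  19.  211.1] yaw 10.3 rows needed 6.5 F [ 0.   0.4 -0.9] gap 1.2 t 1.4 q [-0.04  0.11  1.75 -0.    1.28 -0.22]
full [  69.     1.2 -224.9] [ 0.1 24.3 -0. ]
[[11, 0, -34, 0.0, 3.7, -0.0, -1], [21, 0, -69, 0.0, 7.4, -0.0, -1], [32, 1, -103, 0.0, 11.2, -0.0, -1], [42, 1, -138, 0.0, 14.9, -0.0, -1], [53, 1, -172, 0.0, 18.6, -0.0, -1]]
```

```bash
python3 -m handwheel '[[[11,0,-34,0,3.7,0,-1],[21,0,-69,0,7.4,0,-1],[32,1,-103,0,11.2,0,-1],[42,1,-138,0,14.9,0,-1],[53,1,-172,0,18.6,0,-1]]]' >/dev/null; python3 plan.py 574 -190 210 -14
python3 - <<'E'
from h import *
p,d=imaging.camera("wrist");cv2.imwrite("pics/w1.png",p[:,:,::-1])
E
```

```text
pose [ 549.1 -142.7  209.9] yaw -8.5 rows needed 1.5 F [-0.4  0.4  0.4] gap 0.6 t 1.82 q [-0.32  0.34  1.47 -0.    1.33 -0.17]
full [ 31.6  -0.1 -43.1] [ 0.1  5.5 -0. ]
[[21, 0, -29, 0.0, 3.7, -0.0, -1], [32, 0, -43, 0.1, 5.5, -0.0, -1], [32, 0, -43, 0.1, 5.5, -0.0, -1], [32, 0, -43, 0.1, 5.5, -0.0, -1], [32, 0, -43, 0.1, 5.5, -0.0, -1]]
```

View pics/w1.png

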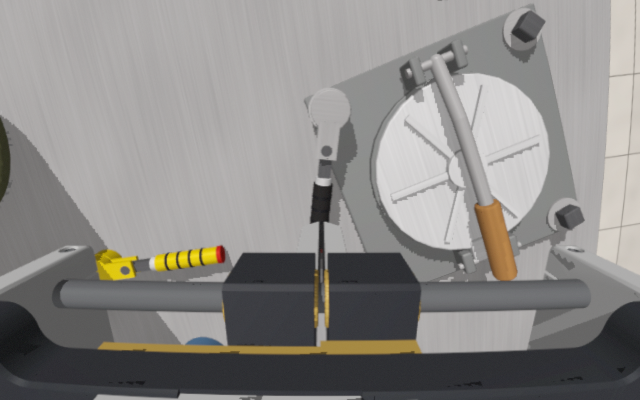

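The wrist view shows the round head at about (328,108), the pivot pin at (326,152), the black grip at (321,200) and press bolts at (528,26) and (569,216). I'll measure from these.

Run:
```python
from h import *
p=cv2.imread("pics/w1.png");
h=cv2.cvtColor(p[80:140,295:360],cv2.COLOR_BGR2GRAY)
c=cv2.HoughCircles(cv2.resize(h,None,fx=4,fy=4),cv2.HOUGH_GRADIENT,1,400,param1=80,param2=15,minRadius=60,maxRadius=110);print(c, c[0,0,:2]/4+[295,80] if c is not None else 0)
for nm,uv,z in[("head",(328,108),52),("pivot",(326,152),50),("grip start",(321.5,185),40),("grip",(320,215),40),("b2",(530,24),35),("b3",(570,215),35)]: print(nm,onz("wrist",[uv],z)[0].round(1))
```

```text
None 0
head [573.  -58.4  52. ]
pivot [ 563.5 -106.2   50. ]
grip start [ 552.1 -145.5   40. ]
grip [ 544.3 -183.    40. ]
b2 [814.6   1.3  35. ]
b3 [ 870.3 -236.4   35. ]
```

```bash
python3 plan.py 579 -192 210 -13
```

```text
pose [ 550.8 -147.1  209.4] yaw -8.9 rows needed 1.5 F [ 1.4 -3.9 -1.4] gap 0.5 t 1.87 q [-0.32  0.35  1.47 -0.    1.33 -0.17]
full [ 34.8  -0.5 -40. ] [ 0.1  4.1 -0. ]
[[24, 0, -27, 0.1, 2.8, -0.0, -1], [35, -1, -40, 0.1, 4.1, -0.0, -1], [35, -1, -40, 0.1, 4.1, -0.0, -1], [35, -1, -40, 0.1, 4.1, -0.0, -1], [35, -1, -40, 0.1, 4.1, -0.0, -1]]
```

```bash
python3 -m handwheel '[[[18,0,-20,0,2,0,-1],[35,0,-40,0,4.1,0,-1],[35,30,-40,0,4.1,0,-1],[35,65,-40,0,4.1,0,-1],[35,90,-40,0,4.1,0,-1]]]';python3 plan.py 579 -192 32 -13
```

```text
clock: 2.28
eef_pos: [578.3, -192.3, 116.5]
eef_rot: [-1.572, 0.003, -0.228]
wrist_force: [0.4, 1.0, -0.7]
finger_gap: 0.4
pose [ 578.3 -192.3  116.5] yaw -13.1 rows needed 2.3 F [ 0.4  1.  -0.7] gap 0.4 t 2.28 q [-0.38  0.52  1.44 -0.    1.18 -0.15]
full [ 0.9 84.5  0.6] [ 0.1 -0.1 -0.1]
[[0, 36, 0, 0.0, -0.0, -0.1, -1], [1, 72, 1, 0.1, -0.1, -0.1, -1], [1, 84, 1, 0.1, -0.1, -0.1, -1], [1, 84, 1, 0.1, -0.1, -0.1, -1], [1, 84, 1, 0.1, -0.1, -0.1, -1]]
```

```bash
python3 -m handwheel '[[[0,20,0,0,0,0,-1],[0,40,0,0,0,0,-1],[0,60,0,0,0,0,-1],[0,76,0,0,0,0,-1],[0,84,0,0,0,0,-1]]]' 20;python3 plan.py 579 -192 32 -13
python3 - <<'E'
from h import *
for n in["side","wrist"]:
    p,d=imaging.camera(n);cv2.imwrite(f"pics/{n}2.png",(p[:,:,::-1] if n=="wrist" else cv2.resize(p[180:290,290:430,::-1],(700,550))))
E
```

```text
clock: 2.7
eef_pos: [577.0, -191.9, 30.0]
eef_rot: [-1.572, 0.006, -0.228]
wrist_force: [0.1, -0.3, 0.4]
finger_gap: 0.5
pose [ 577.  -191.9   30. ] yaw -13.1 rows needed 1 F [ 0.1 -0.3  0.4] gap 0.5 t 2.7 q [-0.38  0.63  1.5  -0.    1.02 -0.15]
full [ 1.9 -2.   0.4] [ 0.1 -0.1 -0.3]
[[2, -2, 0, 0.1, -0.1, -0.3, -1], [2, -2, 0, 0.1, -0.1, -0.3, -1], [2, -2, 0, 0.1, -0.1, -0.3, -1], [2, -2, 0, 0.1, -0.1, -0.3, -1], [2, -2, 0, 0.1, -0.1, -0.3, -1]]
```

View pics/side2.png

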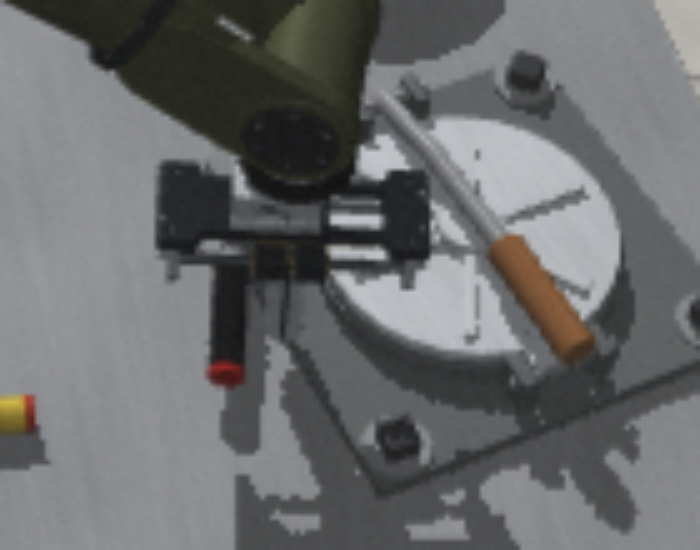

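View pics/wrist2.png

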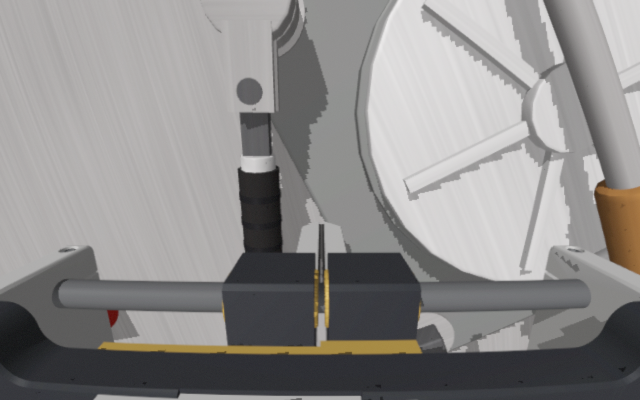

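```bash
cat > arc.py <<'E'
from h import *
import sys
B=np.array([573,-57,0.]);R0=130.;OFF=25.
s=read_state();R=Rn.from_euler("xyz",s["eef_rot"]);p=s["eef_pos"]
b=R.inv().apply(B-p);F=R.inv().apply(s["wrist_force"]);
print("t",round(s["clock"],2),"p",p.round(1),"yaw",np.degrees(s["eef_rot"][2]).round(1),"F tool",F.round(1),"|F|",np.linalg.norm(F).round(1),"Mz",s["moment"][2].round(2),"bolt in tool",b.round(1),"q6",s["joints"][5].round(2))
if len(sys.argv)>1:
  d=float(sys.argv[1]);dz=32-p[2];st=-0
  for k in range(1,6):
    a=np.radians(d*k); c=np.array([b[0],0,b[2]]); q=c-Rn.from_rotvec([0,a,0]).apply(c)
    # radius correction: shift along z to keep bolt at z=R0
    e=(b[2]-R0)*k/5
    q=q+Rn.from_rotvec([0,a,0]).apply([0,0,e]); print([round(q[0],1),round(-dz*k/5,1),round(q[2],1),0,round(d*k,2),0,-1])
E
python3 -m handwheel '[[[-2,0,0,0,0,0,-1],[-4,-1,0,0,0,0,-1],[-5,-2,0,0,0,0,-1],[-6,-2,0,0,0,0,-1],[-7,-2,0,0,0,0,-1]]]' ; python3 arc.py 0.8;python3 arc.py 0.5
```

```text
clock: 3.22
eef_pos: [570.7, -190.6, 33.9]
eef_rot: [-1.572, 0.004, -0.228]
wrist_force: [-0.0, -0.4, -0.3]
finger_gap: 0.3
t 3.22 p [ 570.7 -190.6   33.9] yaw -13.1 F tool [ 0.1  0.3 -0.4] |F| 0.5 Mz -0.01 bolt in tool [-27.8  33.9 130.7] q6 -0.15
[np.float64(-1.8), np.float64(0.4), np.float64(-0.2), 0, 0.8, 0, -1]
[np.float64(-3.7), np.float64(0.8), np.float64(-0.5), 0, 1.6, 0, -1]
[np.float64(-5.5), np.float64(1.2), np.float64(-0.6), 0, 2.4, 0, -1]
[np.float64(-7.3), np.float64(1.6), np.float64(-0.8), 0, 3.2, 0, -1]
[np.float64(-9.1), np.float64(1.9), np.float64(-1.0), 0, 4.0, 0, -1]
t 3.22 p [ 570.7 -190.6   33.9] yaw -13.1 F tool [ 0.1  0.3 -0.4] |F| 0.5 Mz -0.01 bolt in tool [-27.8  33.9 130.7] q6 -0.15
[np.float64(-1.1), np.float64(0.4), np.float64(-0.1), 0, 0.5, 0, -1]
[np.float64(-2.3), np.float64(0.8), np.float64(-0.2), 0, 1.0, 0, -1]
[np.float64(-3.4), np.float64(1.2), np.float64(-0.3), 0, 1.5, 0, -1]
[np.float64(-4.6), np.float64(1.6), np.float64(-0.4), 0, 2.0, 0, -1]
[np.float64(-5.7), np.float64(1.9), np.float64(-0.4), 0, 2.5, 0, -1]
```

Bolt tightening in 4° arcs, reading the force after each.

```bash
python3 -m handwheel '[[[-1.8,0,-0.2,0,0.8,0,-1],[-3.7,0,-0.5,0,1.6,0,-1],[-5.5,0.5,-0.6,0,2.4,0,-1],[-7.3,1,-0.8,0,3.2,0,-1],[-9.1,1,-1,0,4,0,-1]]]' >/dev/null; python3 arc.py 0.8
```

```text
t 3.63 p [ 561.5 -189.5   32.9] yaw -17.1 F tool [ 1.5  0.  -0.6] |F| 1.6 Mz 0.01 bolt in tool [-28.   32.8 130.1] q6 -0.09
[np.float64(-1.8), np.float64(0.2), np.float64(-0.4), 0, 0.8, 0, -1]
[np.float64(-3.6), np.float64(0.4), np.float64(-0.7), 0, 1.6, 0, -1]
[np.float64(-5.5), np.float64(0.5), np.float64(-1.0), 0, 2.4, 0, -1]
[np.float64(-7.3), np.float64(0.7), np.float64(-1.3), 0, 3.2, 0, -1]
[np.float64(-9.1), np.float64(0.9), np.float64(-1.6), 0, 4.0, 0, -1]
```

```bash
python3 -m handwheel '[[[-1.8,0,-0.3,0,0.8,0,-1],[-3.6,0,-0.6,0,1.6,0,-1],[-5.4,0,-0.8,0,2.4,0,-1],[-7.3,0,-1,0,3.2,0,-1],[-9.1,0,-1.2,0,4,0,-1]]]' >/dev/null; python3 arc.py 0.8
```

```text
t 4.05 p [ 552.4 -188.2   33.1] yaw -21.2 F tool [ 3.  -1.3 -2.9] |F| 4.4 Mz 0.04 bolt in tool [-28.2  32.9 129.9] q6 -0.02
[np.float64(-1.8), np.float64(0.2), np.float64(-0.4), 0, 0.8, 0, -1]
[np.float64(-3.6), np.float64(0.5), np.float64(-0.8), 0, 1.6, 0, -1]
[np.float64(-5.5), np.float64(0.7), np.float64(-1.2), 0, 2.4, 0, -1]
[np.float64(-7.3), np.float64(0.9), np.float64(-1.5), 0, 3.2, 0, -1]
[np.float64(-9.1), np.float64(1.1), np.float64(-1.8), 0, 4.0, 0, -1]
```

```bash
python3 -m handwheel '[[[-1.8,0,-0.4,0,0.8,0,-1],[-3.6,0,-0.8,0,1.6,0,-1],[-5.5,0,-1.2,0,2.4,0,-1],[-7.3,0,-1.5,0,3.2,0,-1],[-9.1,0.5,-1.8,0,4,0,-1]]]' >/dev/null; python3 arc.py
```

```text
t 4.47 p [ 543.1 -186.7   32.7] yaw -25.3 F tool [ 3.2 -1.4 -2.4] |F| 4.2 Mz 0.02 bolt in tool [-28.3  32.5 130.1] q6 0.05
```

```bash
python3 -m handwheel '[[[-1.8,0,-0.4,0,0.8,0,-1],[-3.6,0,-0.8,0,1.6,0,-1],[-5.5,0,-1.2,0,2.4,0,-1],[-7.3,0,-1.5,0,3.2,0,-1],[-9.1,0.5,-1.8,0,4,0,-1]]]' >/dev/null; python3 arc.py
```

```text
t 4.88 p [ 534.  -184.4   32.4] yaw -29.4 F tool [ 3.2 -2.8 -2.3] |F| 4.8 Mz 0.05 bolt in tool [-28.5  32.1 130.3] q6 0.12
```

```bash
python3 -m handwheel '[[[-1.8,0,-0.4,0,0.8,0,-1],[-3.6,0,-0.8,0,1.6,0,-1],[-5.5,0,-1.2,0,2.4,0,-1],[-7.3,0,-1.5,0,3.2,0,-1],[-9.1,0.5,-1.8,0,4,0,-1]]]' >/dev/null; python3 arc.py 0.8
```

```text
t 5.3 p [ 525.1 -181.5   32. ] yaw -33.5 F tool [ 3.9 -2.3 -2.8] |F| 5.3 Mz 0.05 bolt in tool [-28.6  31.7 130.4] q6 0.19
[np.float64(-1.8), np.float64(0.0), np.float64(-0.3), 0, 0.8, 0, -1]
[np.float64(-3.6), np.float64(0.0), np.float64(-0.6), 0, 1.6, 0, -1]
[np.float64(-5.5), np.float64(0.0), np.float64(-0.8), 0, 2.4, 0, -1]
[np.float64(-7.3), np.float64(0.0), np.float64(-1.1), 0, 3.2, 0, -1]
[np.float64(-9.1), np.float64(0.0), np.float64(-1.3), 0, 4.0, 0, -1]
```

```bash
python3 -m handwheel '[[[-1.8,0,-0.3,0,0.8,0,-1],[-3.6,0,-0.6,0,1.6,0,-1],[-5.5,0,-0.9,0,2.4,0,-1],[-7.3,0,-1.2,0,3.2,0,-1],[-9.1,0,-1.4,0,4,0,-1]]]' >/dev/null; python3 arc.py
```

```text
t 5.72 p [ 516.4 -177.6   32. ] yaw -37.5 F tool [ 3.8 -2.  -3.1] |F| 5.3 Mz 0.07 bolt in tool [-28.6  31.6 130.2] q6 0.26
```

```bash
python3 -m handwheel '[[[-1.8,0,-0.3,0,0.8,0,-1],[-3.6,0,-0.6,0,1.6,0,-1],[-5.5,0,-0.9,0,2.4,0,-1],[-7.3,0,-1.2,0,3.2,0,-1],[-9.1,0,-1.4,0,4,0,-1]]]' >/dev/null; python3 arc.py 0.8; python3 arc.py .5
```

```text
t 6.13 p [ 508.2 -173.1   32. ] yaw -41.6 F tool [ 3.2 -2.5 -1.9] |F| 4.4 Mz 0.03 bolt in tool [-28.6  31.6 129.9] q6 0.33
[np.float64(-1.8), np.float64(-0.0), np.float64(-0.4), 0, 0.8, 0, -1]
[np.float64(-3.6), np.float64(-0.0), np.float64(-0.8), 0, 1.6, 0, -1]
[np.float64(-5.5), np.float64(-0.0), np.float64(-1.1), 0, 2.4, 0, -1]
[np.float64(-7.3), np.float64(-0.0), np.float64(-1.5), 0, 3.2, 0, -1]
[np.float64(-9.1), np.float64(-0.0), np.float64(-1.8), 0, 4.0, 0, -1]
t 6.13 p [ 508.2 -173.1   32. ] yaw -41.6 F tool [ 3.2 -2.5 -1.9] |F| 4.4 Mz 0.03 bolt in tool [-28.6  31.6 129.9] q6 0.33
[np.float64(-1.1), np.float64(-0.0), np.float64(-0.3), 0, 0.5, 0, -1]
[np.float64(-2.3), np.float64(-0.0), np.float64(-0.5), 0, 1.0, 0, -1]
[np.float64(-3.4), np.float64(-0.0), np.float64(-0.7), 0, 1.5, 0, -1]
[np.float64(-4.6), np.float64(-0.0), np.float64(-1.0), 0, 2.0, 0, -1]
[np.float64(-5.7), np.float64(-0.0), np.float64(-1.2), 0, 2.5, 0, -1]
```

```bash
python3 -m handwheel '[[[-1.8,0,-0.4,0,0.8,0,-1],[-3.6,0,-0.7,0,1.6,0,-1],[-5.5,0,-1,0,2.4,0,-1],[-7.3,0,-1.3,0,3.2,0,-1],[-9.1,0,-1.6,0,4,0,-1]]]' >/dev/null; python3 arc.py
```

```text
t 6.55 p [ 500.1 -168.1   32. ] yaw -45.7 F tool [ 3.6 -2.8 -3.4] |F| 5.7 Mz 0.07 bolt in tool [-28.6  31.6 129.9] q6 0.41
```

```bash
python3 -m handwheel '[[[-1.8,0,-0.4,0,0.8,0,-1],[-3.6,0,-0.7,0,1.6,0,-1],[-5.5,0,-1,0,2.4,0,-1],[-7.3,0,-1.3,0,3.2,0,-1],[-9.1,0,-1.6,0,4,0,-1]]]' >/dev/null; python3 arc.py 0.8
```

```text
t 6.97 p [ 492.5 -162.6   32. ] yaw -49.8 F tool [ 3.3 -2.2 -2.9] |F| 4.9 Mz 0.12 bolt in tool [-28.6  31.6 129.8] q6 0.48
[np.float64(-1.8), np.float64(0.0), np.float64(-0.4), 0, 0.8, 0, -1]
[np.float64(-3.6), np.float64(0.0), np.float64(-0.8), 0, 1.6, 0, -1]
[np.float64(-5.5), np.float64(0.0), np.float64(-1.2), 0, 2.4, 0, -1]
[np.float64(-7.3), np.float64(0.0), np.float64(-1.5), 0, 3.2, 0, -1]
[np.float64(-9.1), np.float64(0.0), np.float64(-1.9), 0, 4.0, 0, -1]
```

```bash
python3 -m handwheel '[[[-1.8,0,-0.4,0,0.8,0,-1],[-3.6,0,-0.7,0,1.6,0,-1],[-5.5,0,-1,0,2.4,0,-1],[-7.3,0,-1.3,0,3.2,0,-1],[-9.1,0,-1.7,0,4,0,-1]]]' >/dev/null; python3 arc.py
```

```text
t 7.38 p [ 485.1 -156.6   32. ] yaw -53.9 F tool [ 4.2 -2.4 -1.1] |F| 4.9 Mz 0.04 bolt in tool [-28.6  31.5 129.8] q6 0.56
```

```bash
python3 -m handwheel '[[[-1.8,0,-0.4,0,0.8,0,-1],[-3.6,0,-0.7,0,1.6,0,-1],[-5.5,0,-1,0,2.4,0,-1],[-7.3,0,-1.3,0,3.2,0,-1],[-9.1,0,-1.7,0,4,0,-1]]]' >/dev/null; python3 arc.py 0.8
```

```text
t 7.8 p [ 478.2 -150.1   32. ] yaw -57.9 F tool [ 3.4 -2.4 -2.6] |F| 4.9 Mz -0.01 bolt in tool [-28.6  31.5 129.9] q6 0.64
[np.float64(-1.8), np.float64(-0.0), np.float64(-0.4), 0, 0.8, 0, -1]
[np.float64(-3.6), np.float64(-0.0), np.float64(-0.8), 0, 1.6, 0, -1]
[np.float64(-5.5), np.float64(-0.0), np.float64(-1.2), 0, 2.4, 0, -1]
[np.float64(-7.3), np.float64(-0.0), np.float64(-1.5), 0, 3.2, 0, -1]
[np.float64(-9.1), np.float64(-0.0), np.float64(-1.8), 0, 4.0, 0, -1]
```

```bash
python3 -m handwheel '[[[-1.8,0,-0.4,0,0.8,0,-1],[-3.6,0,-0.7,0,1.6,0,-1],[-5.5,0,-1,0,2.4,0,-1],[-7.3,0,-1.3,0,3.2,0,-1],[-9.1,0,-1.7,0,4,0,-1]]]' >/dev/null; python3 arc.py
```

```text
t 8.22 p [ 471.8 -143.1   32. ] yaw -62.0 F tool [ 4.4 -1.4 -1.4] |F| 4.9 Mz 0.1 bolt in tool [-28.5  31.5 129.9] q6 0.72
```

```bash
python3 -m handwheel '[[[-1.8,0,-0.4,0,0.8,0,-1],[-3.6,0,-0.7,0,1.6,0,-1],[-5.5,0,-1,0,2.4,0,-1],[-7.3,0,-1.3,0,3.2,0,-1],[-9.1,0,-1.7,0,4,0,-1]]]' >/dev/null; python3 arc.py 0.8
```

```text
t 8.63 p [ 465.9 -135.7   32. ] yaw -66.1 F tool [ 3.7 -1.5 -2.1] |F| 4.5 Mz 0.03 bolt in tool [-28.5  31.5 129.9] q6 0.8
[np.float64(-1.8), np.float64(-0.0), np.float64(-0.4), 0, 0.8, 0, -1]
[np.float64(-3.6), np.float64(-0.0), np.float64(-0.8), 0, 1.6, 0, -1]
[np.float64(-5.5), np.float64(-0.0), np.float64(-1.1), 0, 2.4, 0, -1]
[np.float64(-7.3), np.float64(-0.0), np.float64(-1.4), 0, 3.2, 0, -1]
[np.float64(-9.1), np.float64(-0.0), np.float64(-1.7), 0, 4.0, 0, -1]
```

```bash
python3 -m handwheel '[[[-1.8,0,-0.4,0,0.8,0,-1],[-3.6,0,-0.7,0,1.6,0,-1],[-5.5,0,-1,0,2.4,0,-1],[-7.3,0,-1.3,0,3.2,0,-1],[-9.1,0,-1.7,0,4,0,-1]]]' >/dev/null; python3 arc.py
```

```text
t 9.05 p [ 460.5 -127.9   32. ] yaw -70.2 F tool [ 3.4 -2.1 -1.8] |F| 4.4 Mz 0.02 bolt in tool [-28.5  31.4 130. ] q6 0.88
```

```bash
python3 -m handwheel '[[[-1.8,0,-0.4,0,0.8,0,-1],[-3.6,0,-0.7,0,1.6,0,-1],[-5.5,0,-1,0,2.4,0,-1],[-7.3,0,-1.3,0,3.2,0,-1],[-9.1,0,-1.7,0,4,0,-1]]]' >/dev/null; python3 arc.py 0.8
```

```text
t 9.47 p [ 455.8 -119.7   32. ] yaw -74.3 F tool [ 2.2 -0.8 -2.9] |F| 3.8 Mz 0.02 bolt in tool [-28.5  31.4 130. ] q6 0.96
[np.float64(-1.8), np.float64(-0.0), np.float64(-0.4), 0, 0.8, 0, -1]
[np.float64(-3.6), np.float64(-0.0), np.float64(-0.7), 0, 1.6, 0, -1]
[np.float64(-5.5), np.float64(-0.0), np.float64(-1.1), 0, 2.4, 0, -1]
[np.float64(-7.3), np.float64(-0.0), np.float64(-1.4), 0, 3.2, 0, -1]
[np.float64(-9.1), np.float64(-0.0), np.float64(-1.7), 0, 4.0, 0, -1]
```

```bash
python3 -m handwheel '[[[-1.8,0,-0.4,0,0.8,0,-1],[-3.6,0,-0.7,0,1.6,0,-1],[-5.5,0,-1,0,2.4,0,-1],[-7.3,0,-1.3,0,3.2,0,-1],[-9.1,0,-1.7,0,4,0,-1]]]' >/dev/null; python3 arc.py
```

```text
t 9.88 p [ 451.6 -111.2   32. ] yaw -78.3 F tool [ 3.5 -1.  -3. ] |F| 4.7 Mz 0.05 bolt in tool [-28.5  31.4 130. ] q6 1.05
```

```bash
python3 -m handwheel '[[[-1.8,0,-0.4,0,0.8,0,-1],[-3.6,0,-0.7,0,1.6,0,-1],[-5.5,0,-1,0,2.4,0,-1],[-7.3,0,-1.3,0,3.2,0,-1],[-9.1,0,-1.7,0,4,0,-1]]]' >/dev/null; python3 arc.py 0.8
```

```text
t 10.3 p [ 448.  -102.5   31.9] yaw -82.4 F tool [ 2.9 -0.7 -3. ] |F| 4.2 Mz 0.03 bolt in tool [-28.6  31.4 130.1] q6 1.14
[np.float64(-1.8), np.float64(-0.0), np.float64(-0.4), 0, 0.8, 0, -1]
[np.float64(-3.6), np.float64(-0.0), np.float64(-0.7), 0, 1.6, 0, -1]
[np.float64(-5.5), np.float64(-0.0), np.float64(-1.0), 0, 2.4, 0, -1]
[np.float64(-7.3), np.float64(-0.1), np.float64(-1.3), 0, 3.2, 0, -1]
[np.float64(-9.1), np.float64(-0.1), np.float64(-1.6), 0, 4.0, 0, -1]
```

```bash
python3 -m handwheel '[[[-1.8,0,-0.4,0,0.8,0,-1],[-3.6,0,-0.7,0,1.6,0,-1],[-5.5,0,-1,0,2.4,0,-1],[-7.3,0,-1.3,0,3.2,0,-1],[-9.1,0,-1.7,0,4,0,-1]]]' >/dev/null; python3 arc.py
```

```text
t 10.72 p [445.  -93.5  31.9] yaw -86.5 F tool [ 3.  -1.7 -1.6] |F| 3.9 Mz 0.06 bolt in tool [-28.6  31.4 130.1] q6 1.23
```

```bash
python3 -m handwheel '[[[-1.8,0,-0.4,0,0.8,0,-1],[-3.6,0,-0.7,0,1.6,0,-1],[-5.5,0,-1,0,2.4,0,-1],[-7.3,0,-1.3,0,3.2,0,-1],[-9.1,0,-1.7,0,4,0,-1]]]' >/dev/null; python3 arc.py 0.4
```

```text
t 11.13 p [442.6 -84.5  31.9] yaw -90.6 F tool [ 6.3 -2.5 -3.3] |F| 7.5 Mz 0.11 bolt in tool [-28.8  31.3 130.3] q6 1.31
[np.float64(-0.9), np.float64(-0.0), np.float64(-0.1), 0, 0.4, 0, -1]
[np.float64(-1.8), np.float64(-0.0), np.float64(-0.3), 0, 0.8, 0, -1]
[np.float64(-2.7), np.float64(-0.0), np.float64(-0.4), 0, 1.2, 0, -1]
[np.float64(-3.6), np.float64(-0.0), np.float64(-0.5), 0, 1.6, 0, -1]
[np.float64(-4.6), np.float64(-0.1), np.float64(-0.7), 0, 2.0, 0, -1]
```

Force is rising, so the bolt is coming tight. From here I'll go in small single steps.

```bash
python3 -m handwheel '[[[-0.9,0,-0.2,0,0.4,0,-1],[-1.8,0,-0.3,0,0.8,0,-1],[-2.7,0,-0.5,0,1.2,0,-1],[-3.6,0,-0.6,0,1.6,0,-1],[-4.6,0,-0.8,0,2,0,-1]]]' >/dev/null; python3 arc.py
```

```text
t 11.55 p [441.6 -80.2  32.1] yaw -92.6 F tool [ 8.8 -4.3 -4.7] |F| 10.9 Mz 0.09 bolt in tool [-29.3  31.4 130.3] q6 1.36
```

```bash
python3 -m handwheel '[[[-0.9,0,-0.2,0,0.4,0,-1],[-1.8,0,-0.3,0,0.8,0,-1],[-2.7,0,-0.5,0,1.2,0,-1],[-3.6,0,-0.6,0,1.6,0,-1],[-4.6,0,-0.8,0,2,0,-1]]]' >/dev/null; python3 arc.py
```

```text
t 11.97 p [440.8 -76.3  32.1] yaw -94.6 F tool [12.3 -3.7 -4.9] |F| 13.7 Mz 0.13 bolt in tool [-30.1  31.3 130.4] q6 1.41
```

```bash
python3 -m handwheel '[[[-0.9,0,-0.2,0,0.4,0,-1],[-1.8,0,-0.3,0,0.8,0,-1],[-2.7,0,-0.5,0,1.2,0,-1],[-3.6,0,-0.6,0,1.6,0,-1],[-4.6,0,-0.8,0,2,0,-1]]]' >/dev/null; python3 arc.py
```

```text
t 12.38 p [439.8 -72.1  32.1] yaw -96.7 F tool [10.2 -3.6 -6.2] |F| 12.5 Mz 0.1 bolt in tool [-30.7  31.2 130.7] q6 1.45
```

Force has peaked and is now fading: the joint is tripping. I'll continue gently.

```bash
python3 -m handwheel '[[[-0.8,0,-0.2,0,0.3,0,-1],[-1.6,0,-0.3,0,0.6,0,-1],[-2.4,0,-0.4,0,0.9,0,-1],[-3.2,0,-0.5,0,1.2,0,-1],[-4,0,-0.6,0,1.5,0,-1]]]' >/dev/null; python3 arc.py
```

```text
t 12.8 p [439.2 -68.1  32. ] yaw -98.2 F tool [ 6.6 -3.4 -4.3] |F| 8.6 Mz 0.05 bolt in tool [-30.4  30.9 131. ] q6 1.49
```

```bash
python3 -m handwheel '[[[-0.8,0,-0.2,0,0.3,0,-1],[-1.6,0,-0.3,0,0.6,0,-1],[-2.4,0,-0.4,0,0.9,0,-1],[-3.2,0,-0.5,0,1.2,0,-1],[-4,0,-0.6,0,1.5,0,-1]]]' >/dev/null; python3 arc.py
```

```text
t 13.22 p [439.2 -63.8  32. ] yaw -99.8 F tool [-0.2 -0.1 -0.4] |F| 0.5 Mz -0.05 bolt in tool [-29.7  30.9 130.9] q6 1.52
```

The force has gone to zero, so it has clicked. I'll back off, lift clear and look.

```bash
python3 -m handwheel '[[[4,0,0,0,0,0,-1],[6,-10,0,0,0,0,-1],[6,-40,0,0,0,0,-1],[6,-75,0,0,0,0,-1],[6,-110,0,0,0,0,-1]]]' >/dev/null; python3 -m handwheel '[[[0,-20,-15,0,0,0,-1],[0,-40,-30,0,0,0,-0.5],[0,-50,-45,0,0,0,0],[0,-50,-55,0,0,0,0],[0,-50,-55,0,0,0,0]]]' >/dev/null;  python3 arc.py;  python3 - <<'E'
from h import *
for n in["wrist","side"]:
    p,d=imaging.camera(n);cv2.imwrite(f"pics/{n}3.png",(p[:,:,::-1] if n=="wrist" else cv2.resize(p[180:290,290:430,::-1],(700,550))))
E
```

```text
t 14.05 p [383.9 -59.5 194.9] yaw -99.8 F tool [-0.2  0.1 -0.6] |F| 0.7 Mz 0.04 bolt in tool [-35.8 193.6 187. ] q6 1.5
```

View pics/wrist3.png

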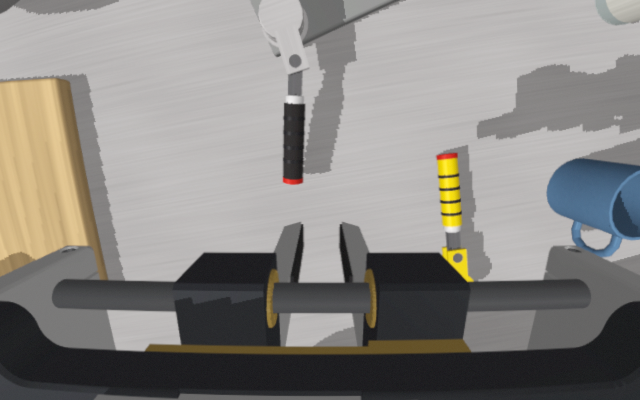

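View pics/side3.png

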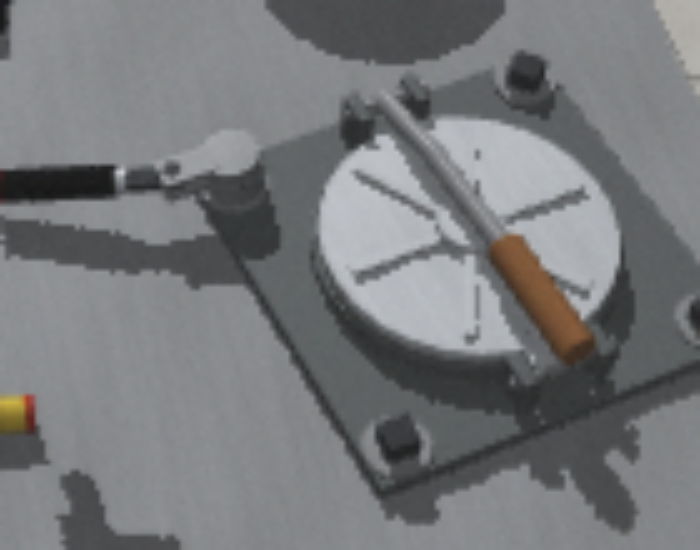

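The handle is bent at the pivot (head (281,17), pivot (294,61), red cap (292,181) in the wrist view). I'll measure the bend and the head's pose.

```bash
python3 - <<'E'
from h import *
P={}
for nm,uv,z in[("head",(281,17),52),("pivot",(294.5,61),50),("gstart",(293,98),42),("cap",(292,182),36)]: P[nm]=onz("wrist",[uv],z)[0];print(nm,P[nm].round(1))
a=lambda v:np.degrees(np.arctan2(v[1],v[0]))
print(a(P["pivot"]-P["head"]),a(P["cap"]-P["pivot"]),a(P["cap"]-P["gstart"]))
E
python3 plan.py 573 -57 160 -70 0.5
```

```text
head [567.5 -52.9  52. ]
pivot [525.  -58.3  50. ]
gstart [490.3 -49.3  42. ]
cap [398.8 -29.6  36. ]
-172.7515317968028 167.20054032354716 167.87326673915072
pose [384.9 -59.7 194. ] yaw -99.8 rows needed 5.3 F [ 0.9 -0.2  0.1] gap 31.4 t 14.15 q [-0.24 -0.04  1.96 -0.01  1.24  1.5 ]
full [-34.9  32.4 185.1] [  0.5 -29.8   0.2]
[[-7, 6, 35, 0.1, -5.6, 0.0, 0.5], [-13, 12, 70, 0.2, -11.2, 0.1, 0.5], [-20, 18, 105, 0.3, -16.8, 0.1, 0.5], [-26, 24, 139, 0.4, -22.5, 0.1, 0.5], [-33, 31, 174, 0.5, -28.1, 0.2, 0.5]]
```

```bash
python3 plan.py 490 -66 190 -83 0.5
```

```text
pose [384.9 -59.7 194. ] yaw -99.8 rows needed 2.9 F [ 0.9 -0.2  0.1] gap 31.4 t 14.15 q [-0.24 -0.04  1.96 -0.01  1.24  1.5 ]
full [-11.8   3.2 104.7] [  0.5 -16.8   0.2]
[[-4, 1, 36, 0.2, -5.7, 0.1, 0.5], [-8, 2, 72, 0.3, -11.5, 0.2, 0.5], [-12, 3, 105, 0.5, -16.8, 0.2, 0.5], [-12, 3, 105, 0.5, -16.8, 0.2, 0.5], [-12, 3, 105, 0.5, -16.8, 0.2, 0.5]]
```

```bash
python3 -m handwheel '[[[-3,1,26,0,-4,0,0.5],[-6,2,52,0,-8,0,0.5],[-9,3,80,0.3,-13,0,0.5],[-12,3,105,0.5,-16.8,0.2,0.5],[-12,3,105,0.5,-16.8,0.2,0.5]]]'
python3 - <<'E'
from h import *
p,d=imaging.camera("wrist");cv2.imwrite("pics/w4.png",p[:,:,::-1]);np.save("pics/w4d.npy",d)
E
```

```text
clock: 14.57
eef_pos: [493.3, -66.0, 188.3]
eef_rot: [-1.572, 0.0, -1.445]
wrist_force: [-0.1, 0.4, -0.5]
finger_gap: 65.2
```

View pics/w4.png

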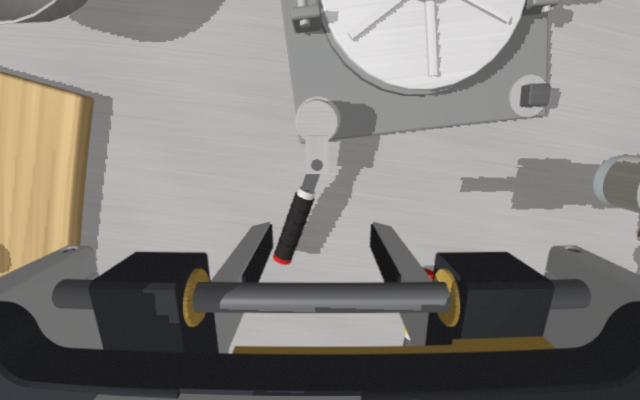

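Run:
```python
from h import *
p=cv2.imread("pics/w4.png");cv2.imwrite("pics/w4c.png",cv2.resize(p[80:210,260:380],(720,780)[0:2] if 0 else (552,598),interpolation=cv2.INTER_CUBIC))
C=cloud("wrist",np.load("pics/w4d.npy"))[80:150,285:355]
m=(C[...,2]>49)&(C[...,2]<62);q=C[m];print(m.sum(),np.median(q,0),np.percentile(q,[1,99],axis=0).round(1))
for uv in[(318.5,118),(317,165)]: print(onz("wrist",[uv],53)[0])
v,u=np.nonzero(m);print(u.min()+285,u.max()+285,v.min()+80,v.max()+80, cv2.minEnclosingCircle(np.c_[u+285,v+80].astype(np.float32)))
```

```text
1605 [565.69748754 -53.38866002  55.45852008] [[539.7 -72.9  52.5]
 [587.7 -32.6  59. ]]
[571.46556165 -54.68768549  53.        ]
[522.5291856  -58.97246119  53.        ]
296 337 100 149 ((317.0, 125.57142639160156), 25.882488250732422)
```

View pics/w4c.png

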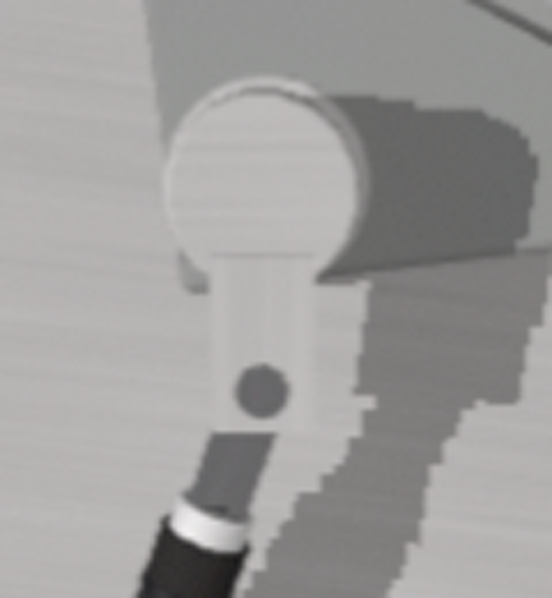

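```bash
python3 plan.py 571 -55 100 -83 0.5
```

```text
pose [491.4 -65.9 188.2] yaw -83.0 rows needed 3.3 F [-0.   0.7 -0.7] gap 68.2 t 14.62 q [-0.21  0.2   1.7  -0.    1.24  1.24]
full [-1.1 88.  80.5] [ 0.1  0.  -0. ]
[[0, 27, 24, 0.0, 0.0, -0.0, 0.5], [-1, 53, 49, 0.1, 0.0, -0.0, 0.5], [-1, 80, 73, 0.1, 0.0, -0.0, 0.5], [-1, 88, 80, 0.1, 0.0, -0.0, 0.5], [-1, 88, 80, 0.1, 0.0, -0.0, 0.5]]
```

```bash
python3 -m handwheel '[[[0,20,24,0,0,0,0.5],[-1,42,50,0,0,0,0.5],[-1,66,73,0,0,0,0.5],[-1,85,80,0,0,0,0.5],[-1,88,80,0,0,0,0.5]]]' >/dev/null; python3 plan.py 571 -55 46 -83 0.5
python3 - <<'E'
from h import *
p,d=imaging.camera("wrist");cv2.imwrite("pics/w5.png",p[:,:,::-1])
p,d=imaging.camera("side");cv2.imwrite("pics/s5.png",cv2.resize(p[150:260,270:410,::-1],(700,550)))
E
```

```text
pose [569.3 -54.6  95.6] yaw -83.0 rows needed 1.4 F [-0.7 -0.1 -0.7] gap 70.4 t 15.03 q [-0.16  0.47  1.57 -0.    1.11  1.29]
full [ 0.7 49.6  2.1] [ 0.5 -0.  -0.1]
[[0, 36, 1, 0.4, -0.0, -0.1, 0.5], [1, 50, 2, 0.5, -0.0, -0.1, 0.5], [1, 50, 2, 0.5, -0.0, -0.1, 0.5], [1, 50, 2, 0.5, -0.0, -0.1, 0.5], [1, 50, 2, 0.5, -0.0, -0.1, 0.5]]
```

View pics/w5.png

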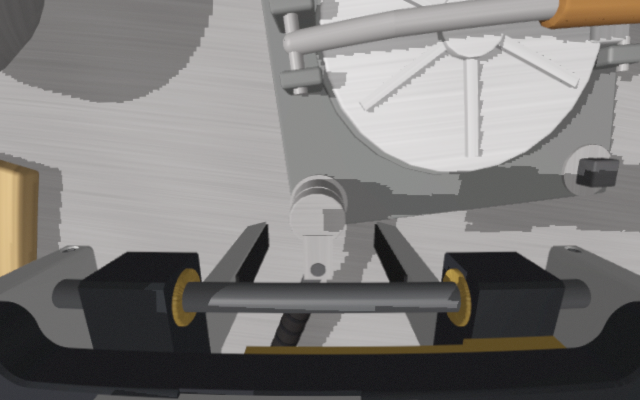

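View pics/s5.png

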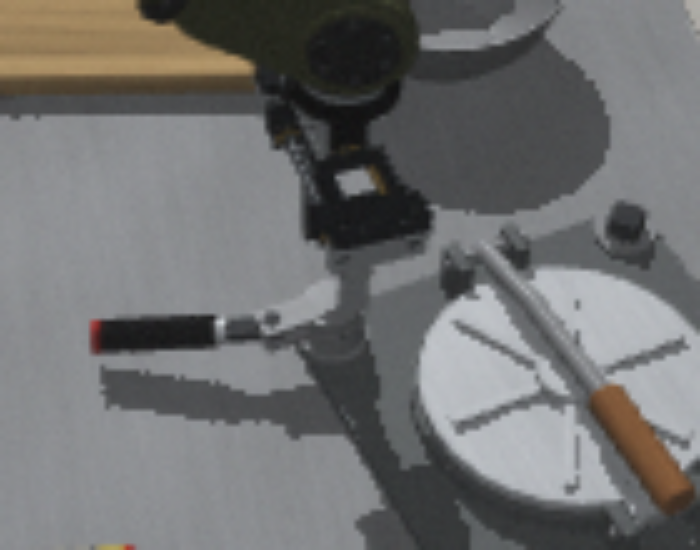

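The head at (318,214) is centred between the fingertips at (268,225) and (375,225). Lowering now.

```bash
python3 -c "
from h import *
print(onz('wrist',[(318,214)],53))"; python3 -m handwheel '[[[0,12,1,0,0,0,0.5],[0,25,1,0,0,0,0.5],[0,37,2,0,0,0,0.5],[0,47,2,0.4,0,0,0.5],[0,50,2,0.5,0,0,0.5]]]' 10; python3 plan.py 571 -55 46 -83 0.5
```

```text
[[572.38983952 -53.48525419  53.        ]]
clock: 15.55
eef_pos: [570.3, -54.9, 47.9]
eef_rot: [-1.568, 0.001, -1.45]
wrist_force: [-0.5, 0.4, -0.1]
finger_gap: 70.3
pose [570.3 -54.9  47.9] yaw -83.1 rows needed 1 F [-0.5  0.4 -0.1] gap 70.3 t 15.55 q [-0.16  0.53  1.61  0.    1.    1.29]
full [0.2 1.9 0.7] [-0.2 -0.1 -0.1]
[[0, 2, 1, -0.2, -0.1, -0.1, 0.5], [0, 2, 1, -0.2, -0.1, -0.1, 0.5], [0, 2, 1, -0.2, -0.1, -0.1, 0.5], [0, 2, 1, -0.2, -0.1, -0.1, 0.5], [0, 2, 1, -0.2, -0.1, -0.1, 0.5]]
```

```bash
python3 -m handwheel '[[[0,1,1,0,0,0,0.2],[0,2,1,0,0,0,0],[0,2,1,0,0,0,-0.2],[0,2,1,0,0,0,-0.4],[0,2,1,0,0,0,-0.4]]]' 10; python3 -m handwheel '[[[0,0,0,0,0,0,-0.5],[0,0,0,0,0,0,-0.5],[0,0,0,0,0,0,-0.5]]]' 10
```

```text
clock: 15.97
eef_pos: [571.6, -53.3, 46.8]
eef_rot: [-1.567, 0.004, -1.45]
wrist_force: [-2.9, 11.2, 4.9]
finger_gap: 42.5
clock: 16.22
eef_pos: [571.6, -53.0, 47.1]
eef_rot: [-1.567, 0.004, -1.45]
wrist_force: [-1.5, 4.9, 1.0]
finger_gap: 42.7
```

Gripped at 42.7 mm. I'll tighten the grip and lift straight up.

```bash
python3 -m handwheel '[[[0,0,0,0,0,0,-1],[0,0,0,0,0,0,-1],[0,0,0,0,0,0,-1],[0,-1,0,0,0,0,-1],[0,-3,0,0,0,0,-1]]]' 60; python3 -m handwheel '[[[0,-2,0,0,0,0,-1],[0,-4,0,0,0,0,-1],[0,-6,0,0,0,0,-1],[0,-8,0,0,0,0,-1],[0,-10,0,0,0,0,-1]]]' 60
```

```text
clock: 16.63
eef_pos: [571.2, -53.0, 49.3]
eef_rot: [-1.568, 0.004, -1.45]
wrist_force: [-0.6, 1.3, -7.4]
finger_gap: 41.7
clock: 17.05
eef_pos: [571.2, -53.2, 59.6]
eef_rot: [-1.568, 0.004, -1.45]
wrist_force: [-1.9, -0.1, -4.8]
finger_gap: 42.0
```

```bash
python3 -m handwheel '[[[0,-3,0,0,0,0,-1],[0,-6,0,0,0,0,-1],[0,-9,0,0,0,0,-1],[0,-12,0,0,0,0,-1],[0,-15,0,0,0,0,-1]]]' 60; python3 -m handwheel '[[[0,-5,0,0,0,0,-1],[0,-10,0,0,0,0,-1],[0,-16,0,0,0,0,-1],[0,-22,0,0,0,0,-1],[0,-28,0,0,0,0,-1]]]' 60;  python3 - <<'E'
from h import *
p,d=imaging.camera("wrist");cv2.imwrite("pics/w6.png",p[:,:,::-1])
p,d=imaging.camera("side");cv2.imwrite("pics/s6.png",cv2.resize(p[150:260,270:410,::-1],(700,550)))
E
```

```text
clock: 17.47
eef_pos: [571.3, -53.3, 75.0]
eef_rot: [-1.568, 0.004, -1.45]
wrist_force: [0.6, -0.9, -3.6]
finger_gap: 42.0
clock: 17.88
eef_pos: [571.3, -53.5, 103.8]
eef_rot: [-1.567, 0.004, -1.45]
wrist_force: [-0.1, -0.8, -4.3]
finger_gap: 41.8
```

View pics/s6.png

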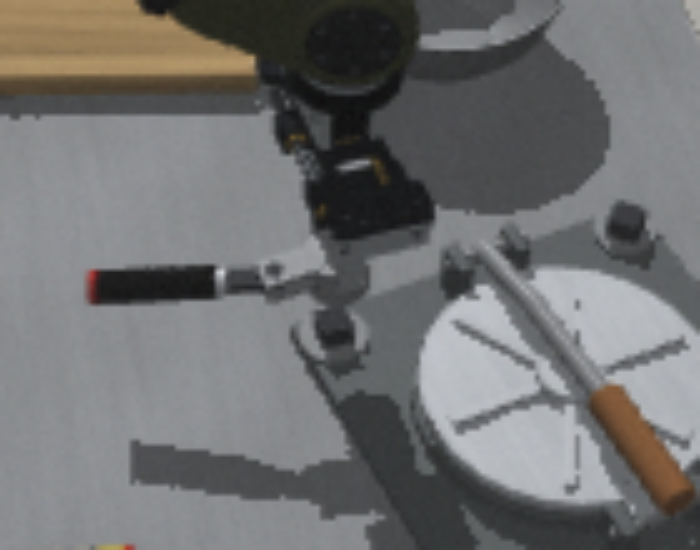

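View pics/w6.png

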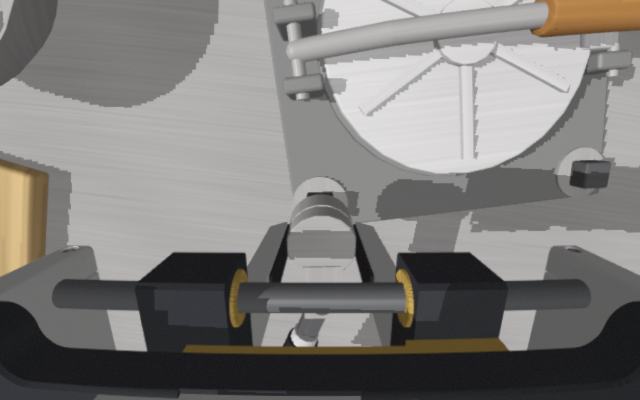

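The wrench is off the bolt and held nearly level, and the bolt head is visible under it. I'll carry it to the board at the same yaw, aiming for the head at about (515,303).

```bash
python3 plan.py 515 303 135 -83 -1
```

```text
pose [571.7 -53.5 104.4] yaw -83.1 rows needed 10.1 F [-0.2 -0.4 -4.3] gap 41.6 t 17.98 q [-0.16  0.46  1.57  0.01  1.11  1.29]
full [-360.9  -29.4  -13.3] [-0.3 -0.1 -0.2]
[[-36, -3, -1, -0.0, -0.0, -0.0, -1.0], [-72, -6, -3, -0.1, -0.0, -0.0, -1.0], [-108, -9, -4, -0.1, -0.0, -0.1, -1.0], [-143, -12, -5, -0.1, -0.0, -0.1, -1.0], [-179, -15, -7, -0.1, -0.0, -0.1, -1.0]]
```

```bash
python3 -m handwheel '[[[-5,-8,0,0,0,0,-1],[-15,-20,-1,0,0,0,-1],[-32,-30,-1,0,0,0,-1],[-52,-30,-2,0,0,0,-1],[-74,-30,-3,0,0,0,-1]]]' 60; python3 -m handwheel '[[[-22,0,-1,0,0,0,-1],[-44,0,-2,0,0,0,-1],[-66,0,-2,0,0,0,-1],[-88,0,-3,0,0,0,-1],[-110,0,-4,0,0,0,-1]]]' 60;  python3 -m handwheel '[[[-22,0,-1,0,0,0,-1],[-44,0,-2,0,0,0,-1],[-66,0,-2,0,0,0,-1],[-88,0,-3,0,0,0,-1],[-110,0,-4,0,0,0,-1]]]' 60; python3 plan.py 515 303 135 -83 -1
```

```text
clock: 18.4
eef_pos: [559.8, 20.6, 136.3]
eef_rot: [-1.564, 0.003, -1.451]
wrist_force: [1.2, -0.3, -3.7]
finger_gap: 41.8
clock: 18.82
eef_pos: [542.1, 131.2, 137.7]
eef_rot: [-1.563, 0.003, -1.45]
wrist_force: [0.0, -0.4, -4.8]
finger_gap: 42.0
clock: 19.23
eef_pos: [524.2, 241.8, 139.1]
eef_rot: [-1.562, 0.004, -1.45]
wrist_force: [0.9, -0.2, -4.2]
finger_gap: 41.6
pose [524.2 241.8 139.1] yaw -83.1 rows needed 1.7 F [ 0.9 -0.2 -4.2] gap 41.6 t 19.23 q [0.37 0.42 1.53 0.   1.18 1.82]
full [-61.8   4.3  -1.7] [-0.5 -0.1 -0.2]
[[-36, 3, -1, -0.3, -0.0, -0.1, -1.0], [-62, 4, -2, -0.5, -0.1, -0.2, -1.0], [-62, 4, -2, -0.5, -0.1, -0.2, -1.0], [-62, 4, -2, -0.5, -0.1, -0.2, -1.0], [-62, 4, -2, -0.5, -0.1, -0.2, -1.0]]
```

```bash
python3 -m handwheel '[[[-18,0,0,0,0,0,-1],[-36,0,-1,0,0,0,-1],[-50,2,-1,0,0,0,-1],[-60,4,-2,0,0,0,-1],[-62,10,-2,0,0,0,-1]]]' 60
python3 - <<'E'
from h import *
for n in["wrist","side","scene"]:
  p,d=imaging.camera(n);cv2.imwrite(f"pics/{n}7.png",{"wrist":p,"side":cv2.resize(p[90:200,220:400],(800,489)),"scene":cv2.resize(p[200:340,310:530],(800,509))}[n][:,:,::-1])
E
```

```text
clock: 19.65
eef_pos: [514.4, 304.8, 129.9]
eef_rot: [-1.561, 0.004, -1.448]
wrist_force: [0.0, -0.5, -4.0]
finger_gap: 41.7
```

View pics/scene7.png

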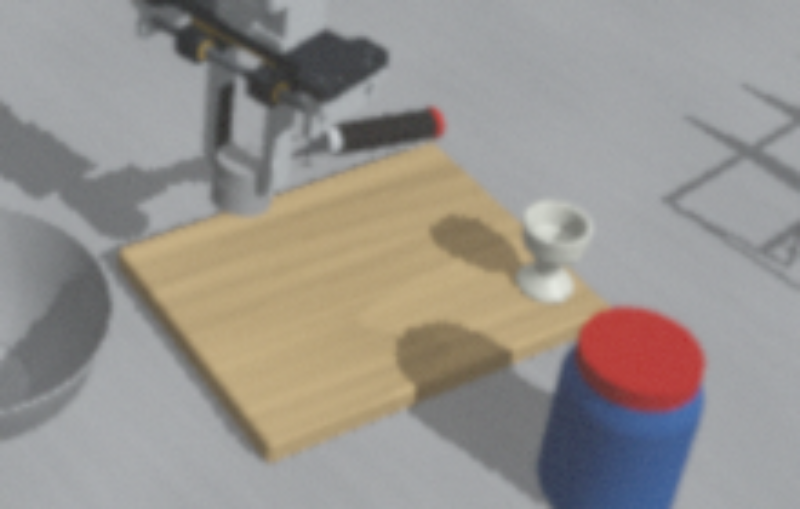

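View pics/side7.png

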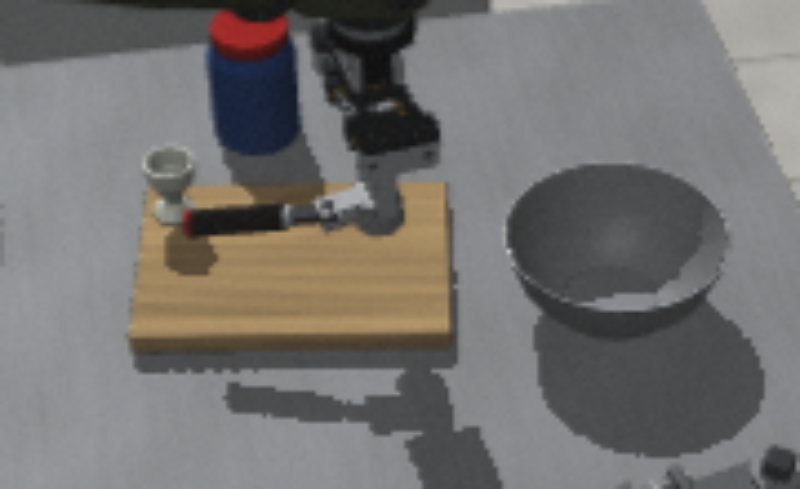

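View pics/wrist7.png

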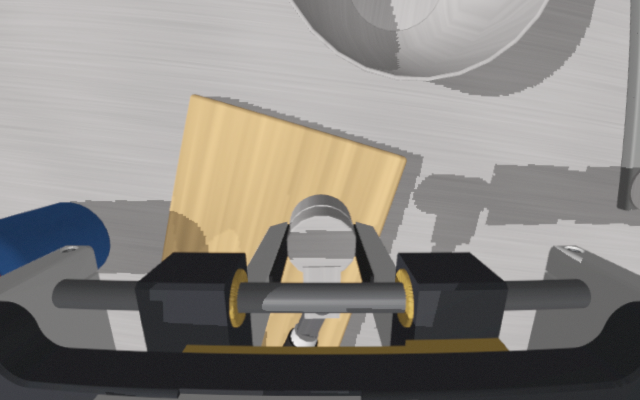

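Run:
```python
from h import *
print(tri("scene",(430.5,233.3),"side",(262.1,140)))
c1,c2=onz("wrist",[(192,94),(405,157)],22);print(c1,c2,np.linalg.norm(c1-c2))
c=np.array([438.5,359]);a=np.radians(-9.2)
R=np.array([[np.cos(a),-np.sin(a)],[np.sin(a),np.cos(a)]])
print("expected corners",c+R@[150,110],c+R@[150,-110])
for q in[(514.4,304.8),tri("scene",(430.5,233.3),"side",(262.1,140))[0][:2]]: print("board coords",R.T@(np.array(q)-c))
```

```text
(array([340.32044239, 329.91190511, 105.2021849 ]), np.float64(5.033421673975145))
[602.61987296 434.70753     22.        ] [568.32280334 225.35150144  22.        ] 212.14673148760588
expected corners [604.15737041 443.602811  ] [568.98350911 226.43283269]
board coords [ 83.58920289 -41.36780342]
board coords [-92.26596265 -44.41097763]
```

Head at board (84,-41) and cap at (-92,-44), both well inside. Lowering.

```bash
python3 -m handwheel '[[[0,12,0,0,0,0,-1],[0,26,0,0,0,0,-1],[0,40,0,0,0,0,-1],[0,52,0,0,0,0,-1],[0,60,0,0,0,0,-1]]]' 60; python3 -m handwheel '[[[0,2,0,0,0,0,-1],[0,4,0,0,0,0,-1],[0,6,0,0,0,0,-1],[0,8,0,0,0,0,-1],[0,9,0,0,0,0,-1]]]' 60
```

```text
clock: 20.22
eef_pos: [514.6, 301.9, 66.7]
eef_rot: [-1.566, 0.002, -1.451]
wrist_force: [0.8, 0.2, -4.5]
finger_gap: 41.2
clock: 20.63
eef_pos: [514.8, 302.0, 57.9]
eef_rot: [-1.565, 0.002, -1.451]
wrist_force: [0.7, -0.1, -4.5]
finger_gap: 41.8
```

```bash
python3 -m handwheel '[[[0,1,0,0,0,0,-1],[0,2,0,0,0,0,-1],[0,3,0,0,0,0,-1],[0,3.5,0,0,0,0,-1],[0,4,0,0,0,0,-1]]]' 60;  python3 - <<'E'
from h import *
for n in["side","scene"]:
  p,d=imaging.camera(n);cv2.imwrite(f"pics/{n}8.png",{"side":cv2.resize(p[90:200,220:400],(800,489)),"scene":cv2.resize(p[200:340,310:530],(800,509))}[n][:,:,::-1])
E
```

```text
clock: 21.05
eef_pos: [515.0, 302.1, 54.0]
eef_rot: [-1.565, 0.003, -1.451]
wrist_force: [1.1, -0.4, -2.4]
finger_gap: 41.7
```

View pics/scene8.png

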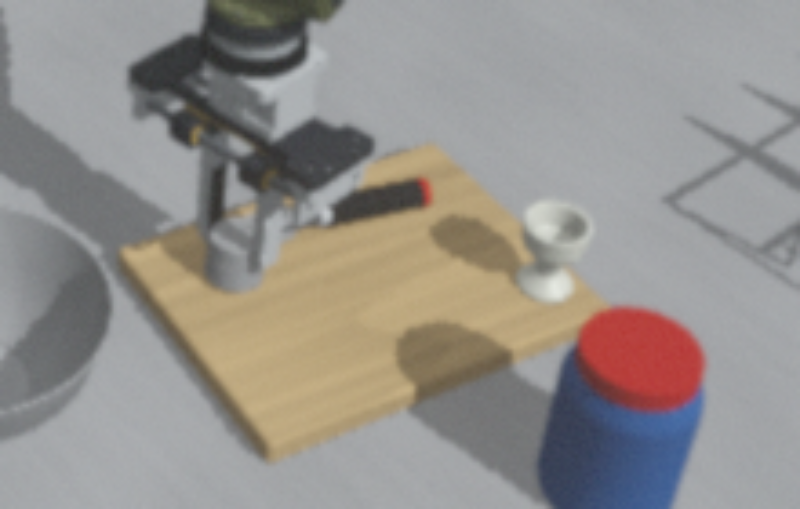

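```bash
python3 -m handwheel '[[[0,0.5,0,0,0,0,-1],[0,1,0,0,0,0,-1],[0,1.5,0,0,0,0,-1],[0,1.5,0,0,0,0,-1]]]' 60
```

```text
clock: 21.48
eef_pos: [514.9, 302.1, 52.4]
eef_rot: [-1.565, 0.002, -1.451]
wrist_force: [1.4, 0.3, -3.1]
finger_gap: 41.7
```

```bash
python3 -m handwheel '[[[0,0.5,0,0,0,0,-1],[0,1,0,0,0,0,-1],[0,1.5,0,0,0,0,-1],[0,1.5,0,0,0,0,-1]]]' 60
python3 - <<'E'
from h import *
p,d=imaging.camera("side");cv2.imwrite(f"pics/side9.png",cv2.resize(p[115:170,235:340],(798,418),interpolation=cv2.INTER_CUBIC)[:,:,::-1])
E
```

```text
clock: 21.82
eef_pos: [515.2, 302.2, 51.7]
eef_rot: [-1.564, 0.003, -1.451]
wrist_force: [-1.5, -1.4, 6.7]
finger_gap: 41.9
```

View pics/side9.png

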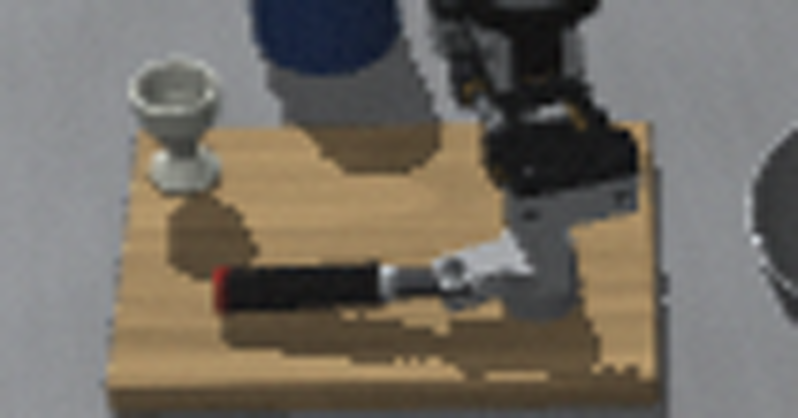

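The head is seated on the board (about 7 N upward on the tool). Easing the grip, then opening.

```bash
python3 -m handwheel '[[[0,0,0,0,0,0,-1],[0,0,0,0,0,0,-1],[0,0,0,0,0,0,-1]]]' 5; python3 -m handwheel '[[[0,0,0,0,0,0,-0.05],[0,0,0,0,0,0,0.1],[0,0,0,0,0,0,0.25],[0,0,0,0,0,0,0.4],[0,0,0,0,0,0,0.4]]]' 5;python3 -m handwheel '[[[0,-5,0,0,0,0,0.4],[0,-15,0,0,0,0,0.4],[0,-30,0,0,0,0,0.4],[0,-55,0,0,0,0,0.4],[0,-85,0,0,0,0,0.4]]]' 5; python3 -m handwheel '[[[0,-30,-15,0,0,0,0.4],[0,-60,-35,0,0,0,0.4],[0,-80,-60,0,0,0,0.4],[0,-80,-80,0,0,0,0.4],[0,-80,-80,0,0,0,0.4]]]'
python3 - <<'E'
from h import *
for n in["side","scene","wrist"]:
  p,d=imaging.camera(n);cv2.imwrite(f"pics/{n}10.png",p[:,:,::-1]);np.save(f"pics/{n}10d.npy",d)
  c={"side":p[90:200,220:400],"scene":p[200:340,310:530]}.get(n)
  if c is not None: cv2.imwrite(f"pics/{n}10c.png",cv2.resize(c,(800,500))[:,:,::-1])
E
```

```text
clock: 22.12
eef_pos: [515.2, 302.2, 51.8]
eef_rot: [-1.564, 0.003, -1.451]
wrist_force: [-0.2, 0.7, -0.6]
finger_gap: 42.9
clock: 22.53
eef_pos: [515.2, 302.2, 51.7]
eef_rot: [-1.564, 0.003, -1.451]
wrist_force: [0.3, 0.5, -0.0]
finger_gap: 64.9
clock: 22.95
eef_pos: [514.1, 301.6, 137.4]
eef_rot: [-1.566, 0.002, -1.451]
wrist_force: [-0.4, 0.2, 0.2]
finger_gap: 65.9
clock: 23.37
eef_pos: [432.3, 291.9, 219.7]
eef_rot: [-1.563, 0.004, -1.45]
wrist_force: [-0.1, 1.2, -0.4]
finger_gap: 66.0
```

View pics/side10c.png

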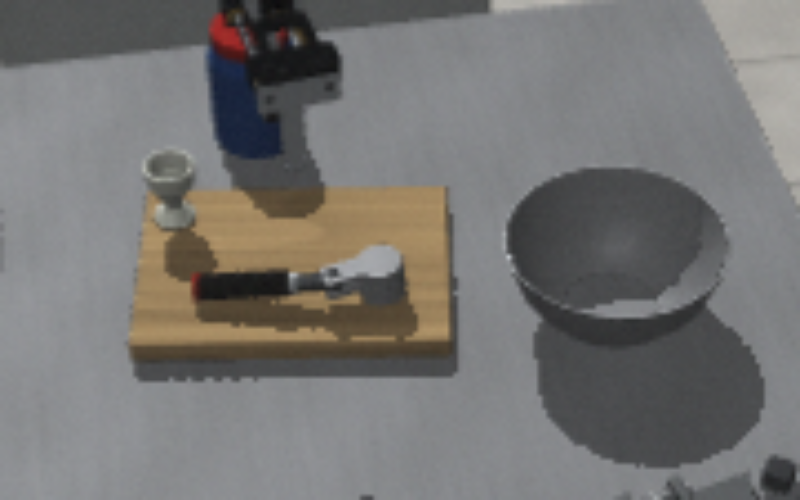

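View pics/scene10c.png

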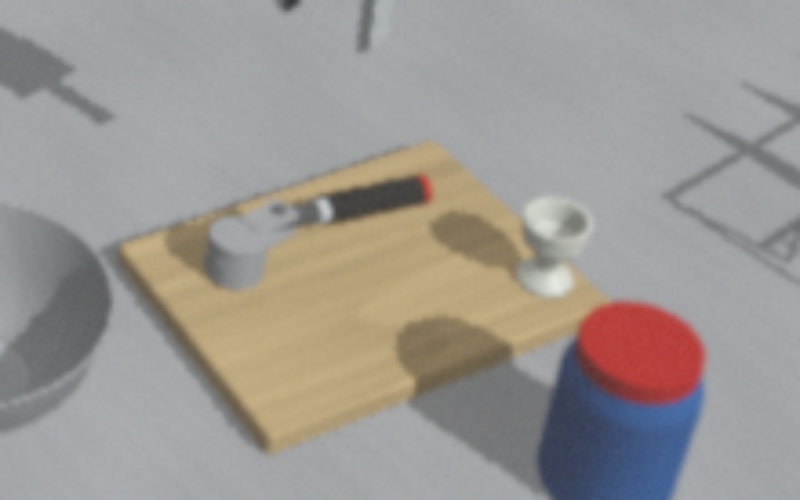

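View pics/wrist10.png

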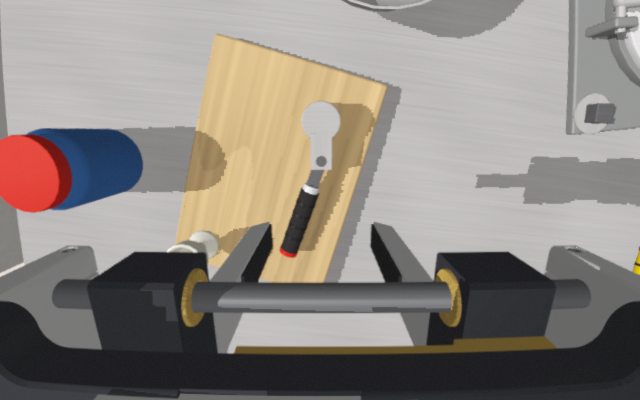

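The wrench lies bent on the board with the head at (321,120) and the cap at (290,253) in the wrist view, and the gripper is clear. I'll make final checks before handing in.

Run:
```python
from h import *
c=np.array([438.5,359]);a=np.radians(-9.2)
R=np.array([[np.cos(a),-np.sin(a)],[np.sin(a),np.cos(a)]])
for uv,z in[((321,119),58),((289,254),36)]: print("board",R.T@(onz("wrist",[uv],z)[0][:2]-c))
for n in["side","scene"]:
    p=cv2.imread(f"pics/{n}10.png");C=cloud(n,np.load(f"pics/{n}10d.npy"));hsv=cv2.cvtColor(p,cv2.COLOR_BGR2HSV)
    m=cv2.inRange(hsv,(8,60,90),(28,255,255)).astype(bool)&(abs(C[...,2]-22)<4)&(abs(C[...,0]-438)<200)&(abs(C[...,1]-359)<180)
    print(n,"board",cv2.minAreaRect(C[m][:,:2].astype(np.float32)))
    m=(np.hypot(C[...,0]-340,C[...,1]-446)<60)&(C[...,2]>40)&(C[...,2]<100);print("cup",np.median(C[m],0))
w=cv2.imread("pics/wrist10.png");cv2.imwrite("pics/bolt.png",cv2.resize(w[80:150,560:640],(640,560),interpolation=cv2.INTER_CUBIC))
```

```text
board [ 85.90051042 -45.13216445]
board [-92.9656102 -51.9726522]
side board ((438.09014892578125, 357.68170166015625), (224.57957458496094, 298.24560546875), 80.5073013305664)
cup [330.57505582 443.77226064  77.62005436]
scene board ((439.2906494140625, 359.9289245605469), (222.40528869628906, 299.985595703125), 81.01847076416016)
cup [330.15025121 445.56367703  74.12415706]
```

View pics/bolt.png

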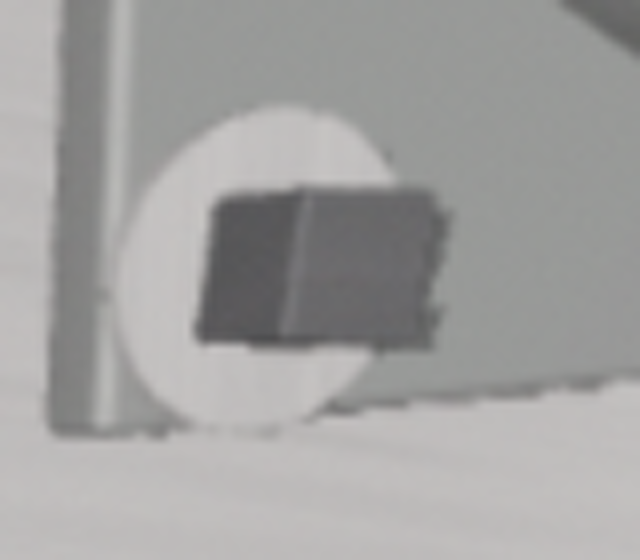

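```bash
python3 -c "
from cell import order
print(order.sign_off())"
```

```text
the job is handed in; nothing more can be done
None
```

I tightened the bolt until the wrench clicked, laid the wrench down on the pine board and handed the job in. No verdict was reported.

- **Tightening:** I turned the wrench clockwise with closed fingers at mid grip. Drag was 3–4 N for about 75° of turn, then the push rose to 12 N (13.7 N total on the wrist) and faded. It dropped to zero when the handle tripped, and I stopped there.
- **Click check:** In the picture the handle was bent 20° at the pivot, as it should be at its stop.
- **Laying down:** I gripped the head across the handle, lifted it straight off and carried it at the same angle. I let go only after the head was seated on the board.
- **Final checks:** In the board's frame the head is at about (86, −45) mm and the red cap at (−93, −52) mm, both well inside the edges. The board and egg cup moved by less than the camera error of about 2 mm. The gripper is clear, and the clock read about 23.5 s.
- **Not checked directly:** The cameras cannot resolve the bolt's 0.05 mm height or the hidden rivet nut. I judge the bolt tight and the nut unmoved from the forces, which stayed below the 23 N limit. The bolt head's square also still lines up with the wrench's last direction. I did not re-measure the other objects, but nothing in the pictures showed contact with them.

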